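# Put four spin-on filters back in their cartons

## Task

Put the four off-white spin-on filters (the canisters with a hexagon on top) back into the four open cardboard cartons on the bench, each into the carton of its own size: the smallest filter into the smallest carton and so on up to the largest into the largest. Set each one down gently, standing upright on the carton's floor with its hexagon up; do not drop a filter or knock one over, and leave the steel tin and the white bottle standing where they are.

Things in the scene. Friction and masses are not known exactly. Their poses are not given: they have to be found in the camera images.
- filter_small_center (a point): The smallest spin-on filter: an off-white painted steel canister with a small steel hexagon on its top, 30 mm in diameter and 70 mm tall in all (straight sides up to 58 mm, then a shallow dome and the hexagon, 13 mm across). It stands upright, loose, hexagon up. The point is its centre, 35 mm above its underside; z is its axis, pointing up to the hexagon.
- filter_medium_center (a point): The second smallest spin-on filter: an off-white painted steel canister with a small steel hexagon on its top, 42 mm in diameter and 82 mm tall in all (straight sides up to 70 mm, then a shallow dome and the hexagon, 18 mm across). It stands upright, loose, hexagon up. The point is its centre, 41 mm above its underside; z is its axis, pointing up to the hexagon.
- filter_large_center (a point): The second largest spin-on filter: an off-white painted steel canister with a small steel hexagon on its top, 54 mm in diameter and 96 mm tall in all (straight sides up to 84 mm, then a shallow dome and the hexagon, 23 mm across). It stands upright, loose, hexagon up. The point is its centre, 48 mm above its underside; z is its axis, pointing up to the hexagon.
- filter_giant_center (a point): The largest spin-on filter: an off-white painted steel canister with a small steel hexagon on its top, 66 mm in diameter and 110 mm tall in all (straight sides up to 98 mm, then a shallow dome and the hexagon, 28 mm across). It stands upright, loose, hexagon up. The point is its centre, 55 mm above its underside; z is its axis, pointing up to the hexagon.
- carton_small: The smallest carton: a square open-topped cardboard tray, fixed to the bench, 54 mm square outside and 20 mm high, walls 4 mm, inside 46 mm square, with its flaps folded back down the outside (they stand out up to 12 mm). It is the one for the smallest filter (30 mm in diameter, 8 mm of play on each side). Origin: centre of its underside, on the bench; the upper face of its floor is 4 mm above that; x and y run along its sides, z up.
- carton_medium: The second smallest carton: a square open-topped cardboard tray, fixed to the bench, 66 mm square outside and 26 mm high, walls 4 mm, inside 58 mm square, with its flaps folded back down the outside (they stand out up to 12 mm). It is the one for the second smallest filter (42 mm in diameter, 8 mm of play on each side). Origin: centre of its underside, on the bench; the upper face of its floor is 4 mm above that; x and y run along its sides, z up.
- carton_large: The second largest carton: a square open-topped cardboard tray, fixed to the bench, 78 mm square outside and 32 mm high, walls 4 mm, inside 70 mm square, with its flaps folded back down the outside (they stand out up to 12 mm). It is the one for the second largest filter (54 mm in diameter, 8 mm of play on each side). Origin: centre of its underside, on the bench; the upper face of its floor is 4 mm above that; x and y run along its sides, z up.
- carton_giant: The largest carton: a square open-topped cardboard tray, fixed to the bench, 90 mm square outside and 38 mm high, walls 4 mm, inside 82 mm square, with its flaps folded back down the outside (they stand out up to 12 mm). It is the one for the largest filter (66 mm in diameter, 8 mm of play on each side). Origin: centre of its underside, on the bench; the upper face of its floor is 4 mm above that; x and y run along its sides, z up.
- tin: A bystander, to be left alone: a plain bare-steel tin, 54 mm in diameter and 52 mm tall, flat top, no hexagon, loose. Origin: centre of its underside, z up.
- oil_bottle: A bystander, to be left alone: a white plastic bottle with a black cap, 44 mm in diameter and 90 mm tall, loose. Origin: centre of its underside, z up.
Things that resemble listed ones, but are neither listed nor needed, are in the scene too. What is shaped like the carton_small but pink is not meant.

How it is judged:
By the outcome, as a careful person would: the job done as asked, in the order asked, and still so for the second after the job is handed in, with the robot touching nothing.
It also fails if it takes over 120 s, if anything falls off the work surface, if the arm or the gripper's body presses on something with over 40 N, if the wrist force passes 120 N, or if a joint passes its speed limit or range.

## Robot

A 6-joint arm with a two-finger parallel gripper is mounted at the origin on the work surface. World frame = base frame: x ahead of the robot, y to its left, z up, the work surface at z = 0. Lengths are in m, angles in rad, forces in N, time in s.
With the tool pointing down it reaches from about 0.35 to 0.775 m from the base axis. Payload 5.5 kg.
Tool frame: the origin (TCP) lies at the very end of the fingers, on their centre line; the grasp point (between the pads) lies 19 mm behind it; x points along the fingers, y is the direction in which the jaws open and shut, and the axes are right-handed (so a half turn about x gives the same grasp; the last joint's range is limited). The gripper opens to 85 mm and grips with 20 to 120 N. Pads are 22 mm wide; open, the fingers measure 114 mm over their backs; the gripper's body (76 mm by 85 mm) begins 54 mm behind the grasp point. The pads swing forward as they close: fully open they stand 13 mm farther back than shut.
Start: joints at [1.193, 0.313, 0.046, 1.304, 0, 1.431], TCP at [0.135, 0.559, 0.231] pointing down, gripper open.
Joint ranges: [-2.76, 2.76], [-0.86, 1.69], [-1.03, 1.26], [-2.2, 2.34], [-1.47, 1.5], [-3.14, 3.14]. Speed limits (rad/s): [2.57, 2.57, 3.14, 3.14, 3.14, 3.14].

## Interface

Orientations are given as a unit quaternion [w, x, y, z].
In Python, from workcell import env gives the robot as it stands.
- The arm moves only by the tool drive_tool, never from a script. Its argument "plan" is a list that holds one entry, the list of rows, each a list of 7 numbers: the shift along the tool's x, y, z in cm, then the turn, a rotation vector about the tool's x, y, z in degrees, then the opening, from 0 (shut) to 1 (fully open). In form: [[[tx, ty, tz, wx, wy, wz, fingers], ...]]. A call has exactly 5 rows; each row shifts and turns the commanded pose from where the row before left it, along the tool's axes as they then stand; what a row does not reach is not made up. A row lasts 1/12 s, in which the tool goes at most 41.7 mm and 7.16 degrees, less where a joint would pass 70% of its speed; a pose out of reach is approached as far as the arm can. A call with a gripper value outside its range is refused whole. The fingers move at their own pace and stop on an object; "squeeze" is the grip in N (left out, the last holds). Time passes only in rows, so rows that do not move let the fingers close, or fill a call up. It gives the time, the measured TCP pose, the force and the opening at its end, in the units of the state.
- env.get_state(): the state, without advancing time (a new reading comes with each control period).
- env.read_camera(name): name is "scene" or "side" or "wrist"; returns the picture (420x560x3 uint8, red, green, blue); there is no depth.
- env.camera_model(name): a dict with "camera_matrix" (3x3 intrinsics, pixels), "camera_from_world" (4x4, takes a point from world to camera coordinates); the wrist camera has in their place "T_tool_cam" (4x4, takes a point from camera to tool coordinates, whose origin is the TCP and whose axes are the tool frame's). Camera axes: x right, y down, z forward; pixel columns grow to the right and rows downward; lengths in m; the calibration is good to about 2 mm. A picture is of the moment at which its call begins: read the wrist's pose just before it. camera_model takes no time and is no camera call.
- env.hand_in(): hands the job in, once; it reports no verdict.
The state is a dict: "clock": time; "joint_pos": joint angles; "qvel": joint speeds; "tau": joint torques, N m; "tcp_pos": TCP position; "orientation": TCP orientation; "wrist_force": force on the tool from outside, world axes, zero at the start; "ft_torque": the same for the moment, N m; "finger_gap": finger opening in m.
Only numpy, scipy, OpenCV 4.12 (cv2) and the standard library are available. Lean on these libraries where they do the work, as an engineer would, in place of code of your own. Each camera call takes 0.05 s, during which the arm holds its last target.

## Working session

There is one attempt and no reset: what is moved stays moved. The work goes in short steps, Python scripts to look and compute and a tool call to move; the robot and the scene stay as the last step left them, time stands still between calls to the robot, and variables do not carry over. Pictures are saved under pics/ and viewed, and the job is handed in when it is done.

Besides the shell and the picture viewer there is one more tool, called after ">>>" as name([rows], argument=value, ...), one row to a line, values as JSON. drive_tool: Moves the arm, as the interface text tells. Its arguments: {"type":"object","properties":{"plan":{"type":"array","items":{"type":"array","items":{"type":"array","items":{"type":"number"}}}},"squeeze":{"type":"number"}},"required":["plan"]}

```bash
mkdir -p pics; ls; python3 - <<'E'
from workcell import env
import cv2,json
s=env.get_state();print(s)
for n in ['scene','side','wrist']:
    im=env.read_camera(n);cv2.imwrite(f'pics/{n}0.png',im[:,:,::-1]);print(n,env.camera_model(n))
E
```

```text
pics
{'clock': 0.0, 'joint_pos': array([ 1.19337280e+00,  3.14025561e-01,  4.49717021e-02,  1.30361604e+00,
       -1.63255183e-05,  1.43122551e+00]), 'qvel': array([-7.39665715e-05, -4.66332351e-04, -3.45674327e-04,  4.05356604e-04,
       -1.18211692e-04,  7.57899556e-04]), 'tau': array([-1.27531825e-03, -4.80625212e+01,  2.98534745e+01,  1.92893978e-02,
       -2.72779052e-04,  4.75993048e-06]), 'tcp_pos': array([0.13528286, 0.5583217 , 0.2303916 ]), 'orientation': array([ 0.70194814,  0.08325363,  0.70227564, -0.08453738]), 'wrist_force': array([-0.22734772, -0.44736423, -0.4090711 ]), 'ft_torque': array([-0.06416646, -0.01808754,  0.01868171]), 'finger_gap': 0.08562245665403251}
scene {'camera_matrix': array([[476.793773  ,   0.        , 285.30828575],
       [  0.        , 476.793773  , 201.31148564],
       [  0.        ,   0.        ,   1.        ]]), 'camera_from_world': array([[ 0.31968788,  0.94751883, -0.00278056, -0.17402182],
       [ 0.79890496, -0.27112187, -0.53688341, -0.41056491],
       [-0.50946101,  0.16941371, -0.84365187,  1.37396488],
       [ 0.        ,  0.
[... 318 characters left out ...]
,  0.44662978, -0.86972533,  0.19190637],
       [ 0.3325985 , -0.80387252, -0.49311988,  0.84519638],
       [ 0.        ,  0.        ,  0.        ,  1.        ]])}
wrist {'camera_matrix': array([[362.87176495,   0.        , 276.93750667],
       [  0.        , 362.87176495, 211.45389542],
       [  0.        ,   0.        ,   1.        ]]), 'T_tool_cam': array([[ 4.46211446e-04, -3.15343126e-01,  9.48977615e-01,
        -1.42999406e-01],
       [ 9.99999675e-01,  7.77630761e-04, -2.11797184e-04,
         3.68825245e-04],
       [-6.71165399e-04,  9.48977401e-01,  3.15343371e-01,
        -8.24079459e-02],
       [ 0.00000000e+00,  0.00000000e+00,  0.00000000e+00,
         1.00000000e+00]])}
```

View pics/scene0.png

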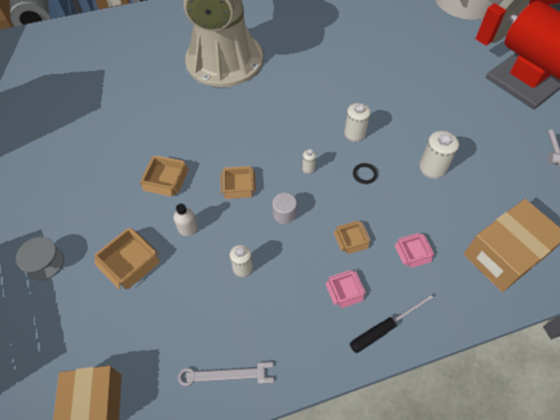

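View pics/side0.png

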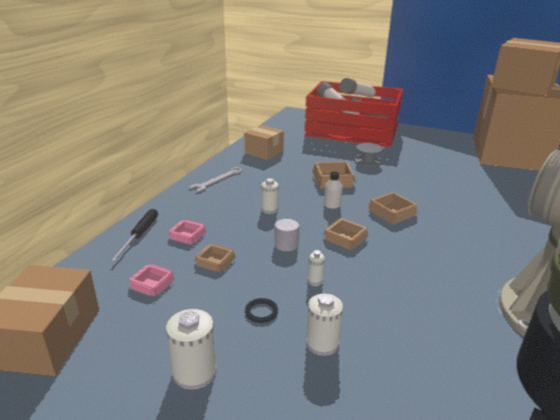

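View pics/wrist0.png

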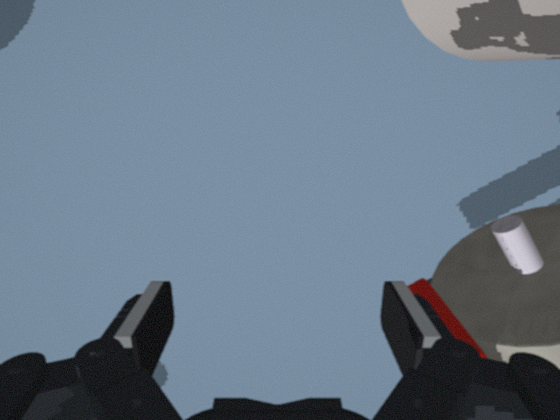

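Scene view: filters with hexagons at about (309,160) smallest, (241,260), (357,122), (437,155) largest. The tin is at (284,208) and the bottle at (185,220). Brown cartons are at (352,237), (238,182), (164,175) and (127,258); the pink ones at (345,288) and (415,250) are decoys. I'll enlarge this and measure.

```bash
python3 - <<'E'
import cv2
im=cv2.imread('pics/scene0.png')
def tile(im,cs,h,s,name):
    import numpy as np
    out=[cv2.resize(im[y-h:y+h,x-h:x+h],None,fx=s,fy=s,interpolation=cv2.INTER_CUBIC) for x,y in cs]
    cv2.imwrite(name,np.vstack([np.hstack(out[:4]),np.hstack(out[4:])]))
tile(im,[(309,160),(241,260),(357,122),(437,155),(352,237),(238,182),(164,175),(127,258)],36,2.75,'pics/c1.png')
im=cv2.imread('pics/side0.png')
tile(im,[(316,268),(270,196),(324,322),(192,346),(215,258),(346,234),(393,208),(334,175)],40,2.5,'pics/c2.png')
E
```

```text
(no output)
```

View pics/c1.png

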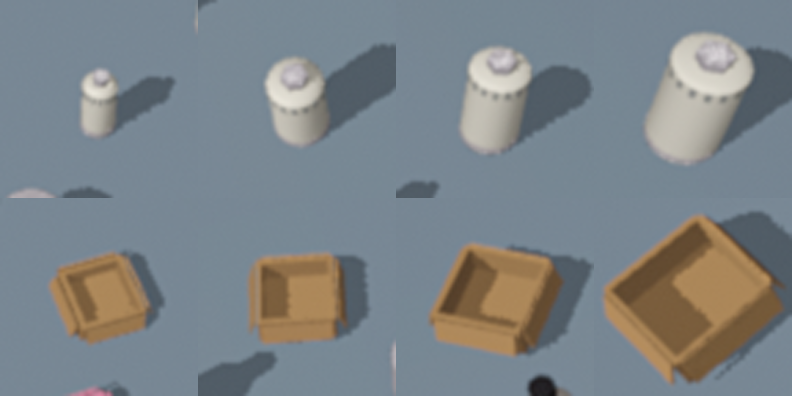

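View pics/c2.png

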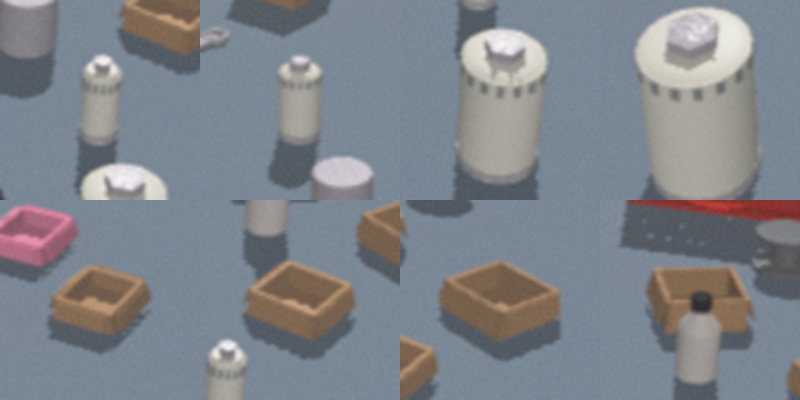

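```bash
cat > h.py <<'E'
import numpy as np,cv2
from scipy.optimize import minimize
from workcell import env
def proj(n,P):
    m=env.camera_model(n);P=np.atleast_2d(P);q=P@m['camera_from_world'][:3,:3].T+m['camera_from_world'][:3,3]
    q=q@m['camera_matrix'].T;return q[:,:2]/q[:,2:]
def unproj(n,uv,z):
    m=env.camera_model(n);T=np.linalg.inv(m['camera_from_world']);d=T[:3,:3]@np.linalg.solve(m['camera_matrix'],[uv[0],uv[1],1.]);c=T[:3,3]
    return c+d*(z-c[2])/d[2]
F={'small':(.030,.070,.058,.013),'medium':(.042,.082,.070,.018),'large':(.054,.096,.084,.023),'giant':(.066,.110,.098,.028)}
C={'small':(.054,.020),'medium':(.066,.026),'large':(.078,.032),'giant':(.090,.038)}
a=np.linspace(0,2*np.pi,40,endpoint=False)
def sil(n,xy,f,z0=0):
    D,H,S,h=f
    pts=[np.c_[xy[0]+r*np.cos(a),xy[1]+r*np.sin(a),0*a+z+z0] for r,z in((D/2,0),(D/2,S),(h/2*1.07,H))]
    return cv2.convexHull(proj(n,np.vstack(pts)).astype(np.float32))
def fit(n,im,uv,f,r=60):
    R=im[:,:,0].astype(int);B=im[:,:,2].astype(int)
    m=((R-B>-4)&(R>100)&(R-B<45)).astype(np.uint8)
    k,l,st,ct=cv2.connectedComponentsWithStats(m,connectivity=4);lab=l[int(uv[1]),int(uv[0])]
    M=(l==lab).astype(np.uint8); 
    c,_=cv2.findContours(M,0,1);c=max(c,key=cv2.contourArea);hull=cv2.convexHull(c).astype(np.float32)
    p0=unproj(n,uv,f[1]/2)[:2]
    # compare support functions of the hulls
    t=np.linspace(0,2*np.pi,48,endpoint=False);d=np.c_[np.cos(t),np.sin(t)]
    sm=(hull[:,0]@d.T).max(0)
    def cost(x): 
        e=(sil(n,x,f)[:,0]@d.T).max(0)-sm;return np.mean(np.sqrt(1+e*e))
    o=minimize(cost,p0,method='Nelder-Mead',options=dict(xatol=1e-5,fatol=1e-6,initial_simplex=[p0,p0+[.01,0],p0+[0,.01]]))
    return o.x,o.fun-1,int(M.sum())
E
python3 - <<'E'
from h import *
s=cv2.imread('pics/scene0.png')[:,:,::-1];d=cv2.imread('pics/side0.png')[:,:,::-1]
S={'small':(309,164),'medium':(242,265),'large':(357,130),'giant':(436,163)}
Dd={'small':(316,272),'medium':(270,200),'large':(324,328),'giant':(192,355)}
for k in F: print(k,fit('scene',s,S[k],F[k]),fit('side',d,Dd[k],F[k]))
for k,p in {'small':(352,237),'medium':(238,182),'large':(164,175),'giant':(127,258)}.items(): print(k,unproj('scene',p,.015))
print('tin',unproj('scene',(284,202),.052),unproj('side',(287,228),.052),'bot',unproj('scene',(181,209),.09),unproj('side',(335,176),.09))
big=[]
for x,y in [(352,237),(238,182),(164,175),(127,258)]: big.append(cv2.resize(s[y-36:y+36,x-36:x+36],(400,400),interpolation=cv2.INTER_CUBIC)[30:330] if 0 else cv2.resize(s[y-36:y+36,x-36:x+36],(300,300),interpolation=cv2.INTER_CUBIC))
cv2.imwrite('pics/c3.png',np.vstack([np.hstack(big[:2]),np.hstack(big[2:])])[:,:,::-1])
big=[]
for x,y in [(215,258),(346,234),(393,208),(334,175)]: big.append(cv2.resize(d[y-30:y+30,x-30:x+30],(300,300),interpolation=cv2.INTER_CUBIC))
cv2.imwrite('pics/c4.png',np.vstack([np.hstack(big[:2]),np.hstack(big[2:])])[:,:,::-1])
E
```

```text
small (array([0.4458875 , 0.09144214]), np.float64(0.1750606278732174), 274) (array([0.44630229, 0.0914617 ]), np.float64(0.31459445139374664), 460)
medium (array([ 0.64730882, -0.13210921]), np.float64(0.12537834231513378), 576) (array([ 0.64860203, -0.13329285]), np.float64(0.3085129559301303), 499)
large (array([0.37778987, 0.2425591 ]), np.float64(0.12300016584590767), 776) (array([0.37952743, 0.24183606]), np.float64(0.13327246544974458), 1846)
giant (array([0.53880717, 0.3809814 ]), np.float64(0.07933443375798244), 1290) (array([0.54034708, 0.37988504]), np.float64(0.16748044301415255), 3229)
small [0.66080491 0.11488829 0.015     ]
medium [ 0.43915027 -0.08212983  0.015     ]
large [ 0.36292582 -0.2435526   0.015     ]
giant [ 0.55341927 -0.35987953  0.015     ]
tin [ 0.54921507 -0.00452847  0.052     ] [0.5415924  0.00988685 0.052     ] bot [ 0.51940307 -0.22126809  0.09      ] [ 0.50585141 -0.20445276  0.09      ]
```

View pics/c3.png

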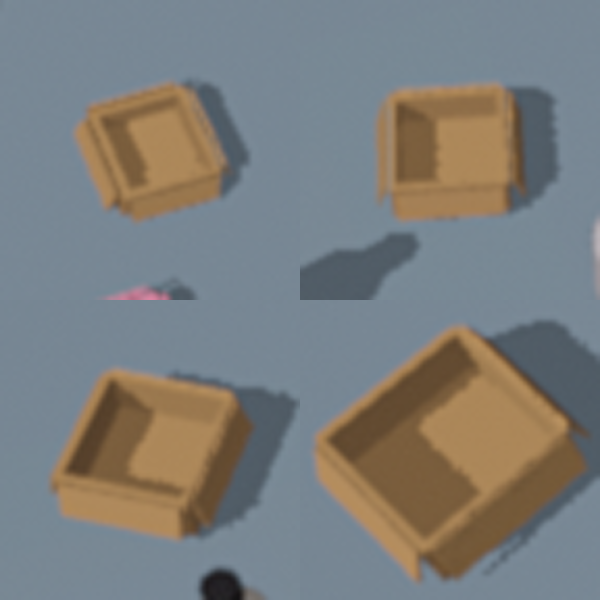

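View pics/c4.png

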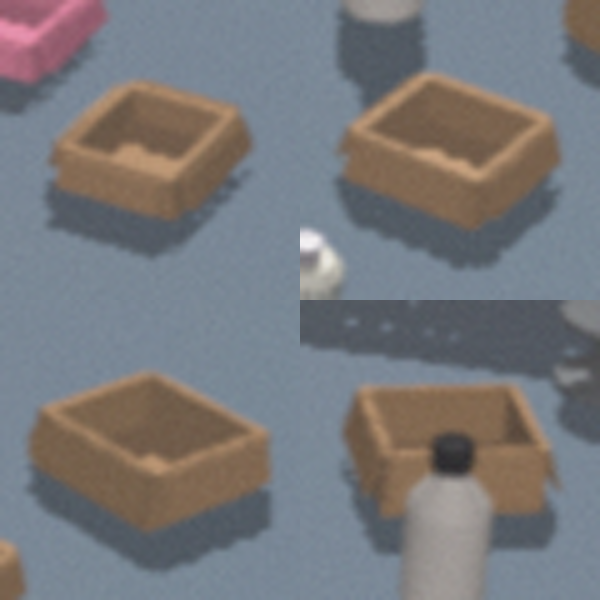

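```bash
cat > cart.py <<'E'
from h import *
sc={'small':((352,237),[(88,107),(180,82),(222,178),(124,202)]),'medium':((238,182),[(90,90),(205,85),(213,182),(88,190)]),
'large':((164,175),[(108,72),(240,92),(187,200),(58,183)]),'giant':((127,258),[(160,26),(278,130),(128,250),(18,140)])}
sd={'small':((215,258),[(135,82),(240,107),(175,180),(58,145)]),'medium':((346,234),[(130,73),(250,122),(180,182),(45,128)]),
'large':((393,208),[(150,75),(268,132),(152,170),(42,108)]),'giant':((334,175),[(62,87),(212,87),(245,155),(83,155)])}
for k in C:
  for n,t,h,s in(('scene',sc,36,72/300),('side',sd,30,.2)):
    (cx,cy),p=t[k];uv=np.array(p)*s+[cx-h,cy-h]
    P=np.array([unproj(n,u,C[k][1])[:2] for u in uv]);c=P.mean(0)
    L=np.linalg.norm(np.diff(np.vstack([P,P[:1]]),axis=0),axis=1)
    v=(P[1]-P[0])-(P[3]-P[2])*1; ang=[np.degrees(np.arctan2(*(P[(i+1)%4]-P[i])[::-1]))%90 for i in range(4)]
    print(k,n,c.round(4),'sides',(L*1e3).round(0),'ang',np.round(ang))
E
python3 cart.py
```

```text
small scene [0.659  0.1169] sides [52. 60. 54. 58.] ang [88. 88. 86. 87.]
small side [0.656  0.1165] sides [49. 56. 55. 53.] ang [ 3.  1. 89. 85.]
medium scene [ 0.4374 -0.0812] sides [66. 67. 69. 69.] ang [74. 77. 76. 74.]
medium side [ 0.4354 -0.0812] sides [65. 63. 69. 66.] ang [73. 76. 76. 72.]
large scene [ 0.3661 -0.2413] sides [79. 77. 74. 79.] ang [61. 56. 62. 60.]
large side [ 0.363 -0.243] sides [74. 76. 74. 72.] ang [61. 55. 58. 55.]
giant scene [ 0.5575 -0.3558] sides [92. 91. 89. 89.] ang [31. 27. 30. 29.]
giant side [ 0.5523 -0.3543] sides [87. 91. 88. 91.] ang [26. 28. 26. 27.]
```

```bash
cat > st.py <<'E'
from h import *
from scipy.spatial.transform import Rotation as Ro
import sys
def st():
    s=env.get_state();R=Ro.from_quat(np.roll(s['orientation'],-1)).as_matrix()
    return s,R
# usage: st.py x y z [yawdeg]: shift in tool axes (cm) to the world target
s,R=st()
print('t',round(s['clock'],2),'tcp',s['tcp_pos'].round(4),'gap',round(s['finger_gap'],4),'F',s['wrist_force'].round(1),'q',s['joint_pos'].round(2))
print('tool axes (cols)\n',R.round(3))
if len(sys.argv)>3:
    d=np.array([float(v) for v in sys.argv[1:4]])-s['tcp_pos'];print('shift cm in tool axes',(R.T@d*100).round(2))
E
python3 st.py .446 .0914 .2
python3 - <<'E'
from st import *
Rd=np.array([[0,0,1.],[0,1,0],[-1,0,0]]) # cols: x=-z, y=+y, z=+x
for Rd in (Rd,np.array([[0,0,-1.],[0,-1,0],[-1,0,0]])):
  print(Rd[:,0],np.linalg.det(Rd),np.degrees(Ro.from_matrix(R.T@Rd).as_rotvec()))
E
```

```text
t 0.15 tcp [0.1353 0.5584 0.2306] gap 0.0852 F [-0.8  1.  -0. ] q [ 1.19  0.31  0.05  1.3  -0.    1.43]
tool axes (cols)
 [[-0.001  0.236  0.972]
 [-0.001  0.972 -0.236]
 [-1.    -0.001 -0.   ]]
shift cm in tool axes [  3.11 -38.07  41.2 ]
t 0.15 tcp [0.1353 0.5584 0.2306] gap 0.0852 F [-0.8  1.  -0. ] q [ 1.19  0.31  0.05  1.3  -0.    1.43]
tool axes (cols)
 [[-0.001  0.236  0.972]
 [-0.001  0.972 -0.236]
 [-1.    -0.001 -0.   ]]
[ 0.  0. -1.] 1.0 [-13.62706246  -0.01967718   0.08009536]
[ 0.  0. -1.] 1.0 [1.66372895e+02 1.16839949e-01 2.87042919e-02]
```

>>> drive_tool([
  [[0, 0, 0, -6.8, 0, 0, 1], [0, 0, 0, -6.8, 0, 0, 1], [0, -2.8, 1.8, 0, 0, 0, 1], [0, -2.8, 1.8, 0, 0, 0, 1], [0, -2.8, 1.8, 0, 0, 0, 1]],
])

```text
clock: 0.57
tcp_pos: [0.1894, 0.4738, 0.2306]
orientation: [0.707, -0.001, 0.707, 0.0]
wrist_force: [0.3, 0.3, -0.0]
finger_gap: 0.0853
```

>>> drive_tool([
  [[0, -2.8, 1.8, 0, 0, 0, 1], [0, -2.8, 1.8, 0, 0, 0, 1], [0, -2.8, 1.8, 0, 0, 0, 1], [0, -2.8, 1.8, 0, 0, 0, 1], [0, -2.8, 1.8, 0, 0, 0, 1]],
])

```text
clock: 0.98
tcp_pos: [0.2797, 0.3333, 0.2312]
orientation: [0.707, 0.0, 0.707, -0.0]
wrist_force: [1.1, 0.1, 0.2]
finger_gap: 0.0855
```

```bash
python3 st.py .446 .0914 .12
```

```text
t 0.98 tcp [0.2797 0.3333 0.2312] gap 0.0855 F [1.1 0.1 0.2] q [ 0.69  0.04 -0.29  1.24  0.    0.69]
tool axes (cols)
 [[-0.  0.  1.]
 [-0.  1. -0.]
 [-1. -0. -0.]]
shift cm in tool axes [ 11.12 -24.19  16.63]
```

>>> drive_tool([
  [[0, -2.69, 1.85, 0, 0, 0, 0.7], [0, -2.69, 1.85, 0, 0, 0, 0.7], [0, -2.69, 1.85, 0, 0, 0, 0.7], [0, -2.69, 1.85, 0, 0, 0, 0.7], [0, -2.69, 1.85, 0, 0, 0, 0.7]],
])

```text
clock: 1.4
tcp_pos: [0.3722, 0.1988, 0.2313]
orientation: [0.707, 0.0, 0.707, -0.0]
wrist_force: [0.7, 0.0, 0.7]
finger_gap: 0.0596
```

>>> drive_tool([
  [[0, -2.69, 1.85, 0, 0, 0, 0.7], [0, -2.69, 1.85, 0, 0, 0, 0.7], [0, -2.69, 1.85, 0, 0, 0, 0.7], [0, -2.69, 1.85, 0, 0, 0, 0.7], [3, 0, 0, 0, 0, 0, 0.7]],
])

```text
clock: 1.82
tcp_pos: [0.4527, 0.0887, 0.2054]
orientation: [0.711, 0.002, 0.703, -0.002]
wrist_force: [2.5, 1.0, 0.3]
finger_gap: 0.0599
```

>>> drive_tool([
  [[3, 0, 0, 0, 0, 0, 0.7], [3, 0, 0, 0, 0, 0, 0.7], [1.5, 0, 0, 0, 0, 0, 0.7], [0, 0, 0, 0, 0, 0, 0.7], [0, 0, 0, 0, 0, 0, 0.7]],
])

```text
clock: 2.23
tcp_pos: [0.4449, 0.0926, 0.1258]
orientation: [0.706, 0.0, 0.708, -0.0]
wrist_force: [0.9, -0.4, 0.5]
finger_gap: 0.0595
```

```bash
python3 st.py .446 .0914 .03; cat > look.py <<'E'
from h import *
import sys
from workcell import env
t=sys.argv[1]
a=[]
for n in sys.argv[2:]:
    im=env.read_camera(n); a.append(im); cv2.imwrite(f'pics/{n}_{t}.png',im[:,:,::-1])
o=np.hstack(a); 
if len(a)>1:o=cv2.resize(o,(800,300) ,interpolation=cv2.INTER_AREA)
cv2.imwrite(f'pics/look_{t}.png',o[:,:,::-1])
E
python3 look.py 1 scene wrist
```

```text
t 2.23 tcp [0.4449 0.0926 0.1258] gap 0.0595 F [ 0.9 -0.4  0.5] q [ 0.03  0.15 -0.44  0.99  0.    0.03]
tool axes (cols)
 [[-0.002  0.001  1.   ]
 [ 0.     1.    -0.001]
 [-1.     0.    -0.002]]
shift cm in tool axes [ 9.58 -0.12  0.13]
```

View pics/look_1.png

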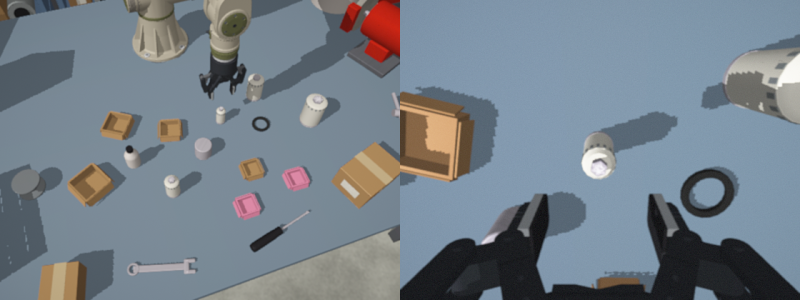

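```bash
cat > wr.py <<'E'
from st import *
def wproj(P):
    s,R=st();m=env.camera_model('wrist');T=m['T_tool_cam']
    q=(np.atleast_2d(P)-s['tcp_pos'])@R; q=(q-T[:3,3])@T[:3,:3]; q=q@m['camera_matrix'].T
    return q[:,:2]/q[:,2:]
def wun(uv,z):
    s,R=st();m=env.camera_model('wrist');T=m['T_tool_cam']
    d=R@T[:3,:3]@np.linalg.solve(m['camera_matrix'],[uv[0],uv[1],1.]);c=s['tcp_pos']+R@T[:3,3]
    return c+d*(z-c[2])/d[2]
E
python3 - <<'E'
from wr import *
print(wproj([.446,.0914,.07]), wun((277,231),.07))
im=cv2.imread('pics/wrist_1.png');cv2.imwrite('pics/c5.png',cv2.resize(im[170:270,220:340],None,fx=5,fy=5))
print(proj('scene',[.446,.0914,.07]),proj('scene',st()[0]['tcp_pos']))
E
```

```text
t 2.33 tcp [0.4467 0.0927 0.1275] gap 0.06 F [1.5 0.3 0.1] q [ 0.03  0.15 -0.43  0.99  0.    0.03]
tool axes (cols)
 [[ 0.002  0.     1.   ]
 [ 0.     1.    -0.   ]
 [-1.     0.     0.002]]
[[273.63165805 235.15070652]] [0.44334646 0.09340374 0.07      ]
[[309.06536093 150.9099872 ]] [[310.76019354 134.70993782]]
```

View pics/c5.png

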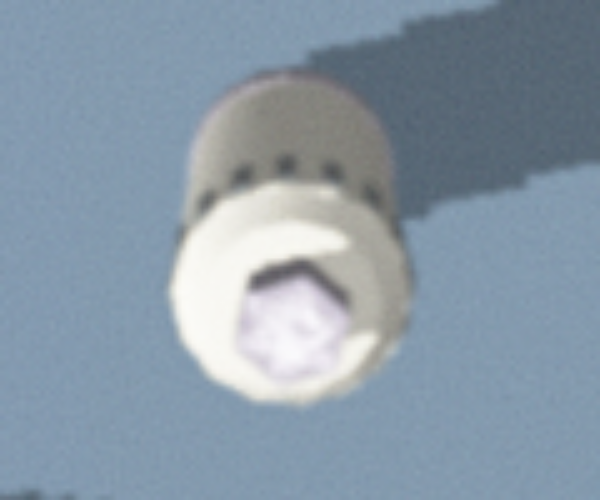

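>>> drive_tool([
  [[2.5, 0, 0, 0, 0, 0, 0.7], [2.5, 0, 0, 0, 0, 0, 0.7], [2.5, 0, 0, 0, 0, 0, 0.7], [1.5, 0, 0, 0, 0, 0, 0.7], [0.7, 0, 0, 0, 0, 0, 0.7]],
])

```text
clock: 2.75
tcp_pos: [0.4458, 0.0928, 0.0288]
orientation: [0.707, 0.0, 0.707, -0.0]
wrist_force: [-0.7, 0.6, -0.6]
finger_gap: 0.0601
```

>>> drive_tool([
  [[0, 0, 0, 0, 0, 0, 0.7], [0, 0, 0, 0, 0, 0, 0.5], [0, 0, 0, 0, 0, 0, 0.4], [0, 0, 0, 0, 0, 0, 0.3], [0, 0, 0, 0, 0, 0, 0.1]],
], squeeze=35)

```text
clock: 3.17
tcp_pos: [0.4473, 0.0928, 0.0309]
orientation: [0.708, 0.0, 0.706, -0.0]
wrist_force: [0.4, 0.1, 6.7]
finger_gap: 0.0291
```

>>> drive_tool([
  [[0, 0, 0, 0, 0, 0, 0.1], [0, 0, 0, 0, 0, 0, 0.1], [0, 0, 0, 0, 0, 0, 0.1], [0, 0, 0, 0, 0, 0, 0.1], [0, 0, 0, 0, 0, 0, 0.1]],
])

```text
clock: 3.58
tcp_pos: [0.4473, 0.0927, 0.0309]
orientation: [0.708, 0.0, 0.706, -0.0]
wrist_force: [0.3, -0.4, 6.6]
finger_gap: 0.029
```

```bash
python3 st.py; python3 look.py 2 side wrist
```

```text
t 3.58 tcp [0.4473 0.0927 0.0309] gap 0.029 F [ 0.3 -0.4  6.6] q [ 0.03  0.25 -0.57  0.74  0.    0.03]
tool axes (cols)
 [[ 0.003  0.     1.   ]
 [ 0.     1.    -0.   ]
 [-1.     0.     0.003]]
```

View pics/look_2.png

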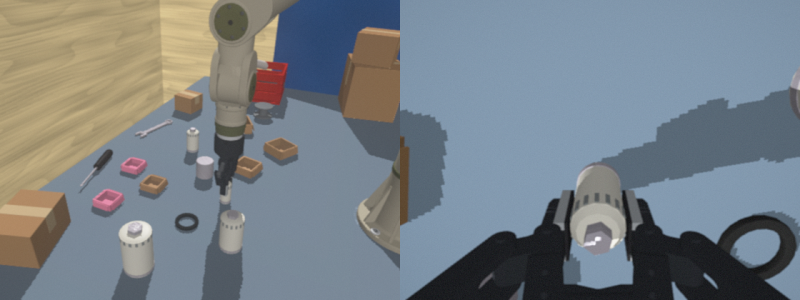

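>>> drive_tool([
  [[-0.6, 0, 0, 0, 0, 0, 0.1], [-1.2, 0, 0, 0, 0, 0, 0.1], [-2, 0, 0, 0, 0, 0, 0.1], [-2.2, 0, 0, 0, 0, 0, 0.1], [-2, 0, 0, 0, 0, 0, 0.1]],
])

```text
clock: 4.1
tcp_pos: [0.4455, 0.0926, 0.1107]
orientation: [0.707, 0.0, 0.707, -0.0]
wrist_force: [0.8, -0.3, -1.3]
finger_gap: 0.0292
```

>>> drive_tool([
  [[0, 0.15, 1.2, 0, 0, 0, 0.1], [0, 0.25, 2.2, 0, 0, 0, 0.1], [0, 0.3, 2.5, 0, 0, 0, 0.1], [0, 0.3, 2.5, 0, 0, 0, 0.1], [0, 0.3, 2.5, 0, 0, 0, 0.1]],
])

```text
clock: 4.52
tcp_pos: [0.5557, 0.1057, 0.11]
orientation: [0.707, 0.0, 0.707, -0.0]
wrist_force: [0.4, 0.3, -0.8]
finger_gap: 0.0289
```

>>> drive_tool([
  [[0, 0.3, 2.5, 0, 0, 0, 0.1], [0, 0.3, 2.5, 0, 0, 0, 0.1], [0, 0.3, 2.5, 0, 0, 0, 0.1], [0, 0.2, 1.7, 0, 0, 0, 0.1], [0, 0, 0.8, 0, 0, 0, 0.1]],
])

```text
clock: 4.93
tcp_pos: [0.6568, 0.1167, 0.1093]
orientation: [0.707, 0.0, 0.707, -0.0]
wrist_force: [-0.1, 0.2, -0.3]
finger_gap: 0.0287
```

>>> drive_tool([
  [[0, 0, 0, 0, 0, 0, 0.1], [0, 0, 0, 0, 0, 0, 0.1], [0, 0, 0, 0, 0, 0, 0.1], [0, 0, 0, 0, 0, 0, 0.1], [0, 0, 0, 0, 0, 0, 0.1]],
])

```text
clock: 5.35
tcp_pos: [0.6538, 0.1165, 0.1097]
orientation: [0.707, 0.0, 0.707, -0.0]
wrist_force: [0.8, -0.1, -1.1]
finger_gap: 0.0289
```

```bash
python3 st.py .6575 .1167 .036; python3 look.py 3 side wrist
```

```text
t 5.35 tcp [0.6538 0.1165 0.1097] gap 0.0289 F [ 0.8 -0.1 -1.1] q [0.06 0.54 0.09 1.12 0.   0.06]
tool axes (cols)
 [[-0.  0.  1.]
 [ 0.  1. -0.]
 [-1.  0. -0.]]
shift cm in tool axes [7.37 0.02 0.37]
```

View pics/look_3.png

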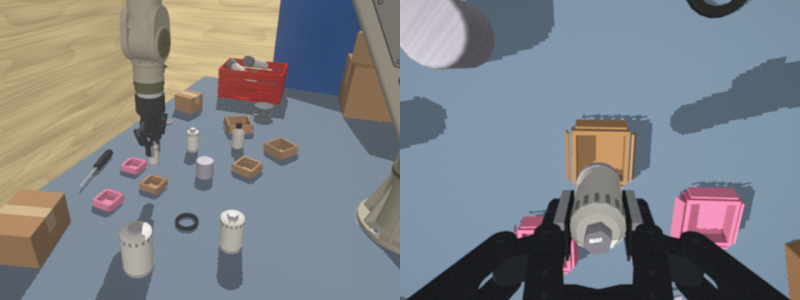

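View pics/wrist_3.png

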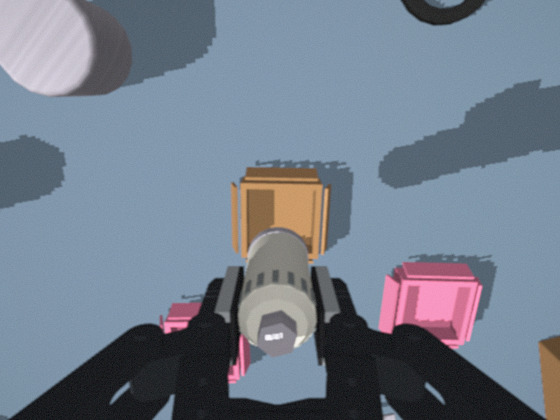

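```bash
python3 - <<'E'
from wr import *
for uv in [(243,181),(320,181),(242,252),(323,255)]: print(uv,wun(uv,.02).round(4))
h=.027
print('pred',wproj([[.6575+i*h,.1167+j*h,.02] for i,j in((-1,-1),(-1,1),(1,-1),(1,1))]).round(0).tolist())
print('filter bottom pred centre', wproj([.6525,.1165,.1097-.031]))
im=cv2.imread('pics/wrist_3.png');cv2.imwrite('pics/c6.png',cv2.resize(im[150:270,210:350],None,fx=5,fy=5))
E
```

```text
t 5.45 tcp [0.6543 0.1165 0.1097] gap 0.0294 F [ 1.  -0.4 -1. ] q [0.06 0.54 0.09 1.12 0.   0.06]
tool axes (cols)
 [[ 0.  0.  1.]
 [ 0.  1. -0.]
 [-1.  0.  0.]]
(243, 181) [0.6282 0.0949 0.02  ]
(320, 181) [0.6282 0.1455 0.02  ]
(242, 252) [0.6793 0.0927 0.02  ]
(323, 255) [0.6816 0.1496 0.02  ]
pred [[235.0, 184.0], [317.0, 184.0], [238.0, 259.0], [314.0, 259.0]]
filter bottom pred centre [[275.65363708 252.54546061]]
```

View pics/c6.png

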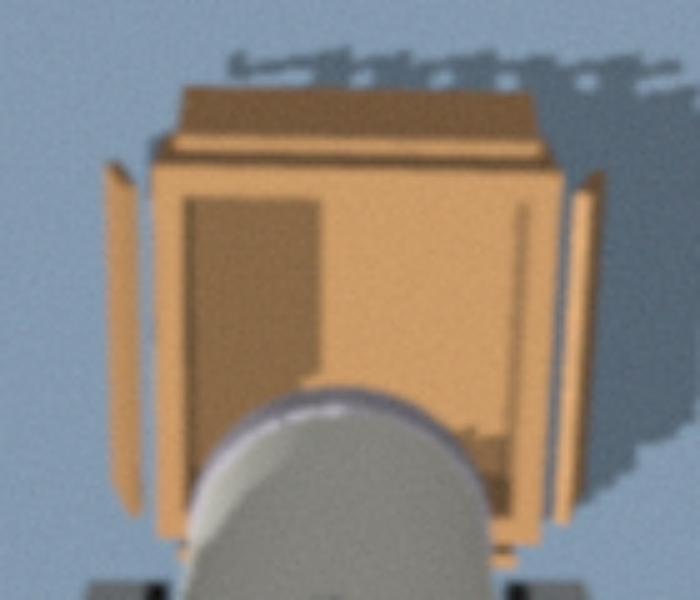

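```bash
python3 - <<'E'
from wr import *
P=np.array([wun(u,.02) for u in [(240.4,183),(322.6,184),(241.6,257.6),(318,258.4)]]);print(P.round(4),P.mean(0))
z=.1097-.0309
print('filter -x bottom edge',wun((277.5,227.6),z), wproj([.6543-.015,.1165,z]))
print('left/right',wun((247.5,255),z),wun((308,255),z))
E
```

```text
t 5.45 tcp [0.6543 0.1165 0.1097] gap 0.0294 F [ 1.  -0.4 -1. ] q [0.06 0.54 0.09 1.12 0.   0.06]
tool axes (cols)
 [[ 0.  0.  1.]
 [ 0.  1. -0.]
 [-1.  0.  0.]]
[[0.6295 0.0931 0.02  ]
 [0.6302 0.1473 0.02  ]
 [0.6836 0.0922 0.02  ]
 [0.6842 0.1462 0.02  ]] [0.65687957 0.11969285 0.02      ]
filter -x bottom edge [0.63845363 0.11745879 0.0788    ] [[275.63076749 229.14117447]]
left/right [0.65387172 0.10169223 0.0788    ] [0.65386207 0.13351086 0.0788    ]
```

>>> drive_tool([
  [[0, 0.2, 0.35, 0, 0, 0, 0.1], [1.5, 0, 0, 0, 0, 0, 0.1], [2, 0, 0, 0, 0, 0, 0.1], [2, 0, 0, 0, 0, 0, 0.1], [1, 0, 0, 0, 0, 0, 0.1]],
])

```text
clock: 5.87
tcp_pos: [0.6571, 0.1186, 0.0419]
orientation: [0.706, 0.0, 0.708, -0.0]
wrist_force: [-0.1, 0.8, -1.0]
finger_gap: 0.0288
```

>>> drive_tool([
  [[0.4, 0, 0, 0, 0, 0, 0.1], [0.2, 0, 0, 0, 0, 0, 0.1], [0.1, 0, 0, 0, 0, 0, 0.1], [0, 0, 0, 0, 0, 0, 0.1], [0, 0, 0, 0, 0, 0, 0.1]],
])

```text
clock: 6.28
tcp_pos: [0.6592, 0.1186, 0.0385]
orientation: [0.708, 0.0, 0.706, -0.0]
wrist_force: [-0.0, 0.7, -0.9]
finger_gap: 0.029
```

```bash
python3 st.py .6577 .1188 .035; python3 look.py 4 side scene
```

```text
t 6.28 tcp [0.6592 0.1186 0.0385] gap 0.029 F [-0.   0.7 -0.9] q [0.06 0.6  0.01 0.98 0.   0.06]
tool axes (cols)
 [[ 0.002  0.     1.   ]
 [ 0.     1.    -0.   ]
 [-1.     0.     0.002]]
shift cm in tool axes [ 0.35  0.02 -0.15]
```

View pics/look_4.png

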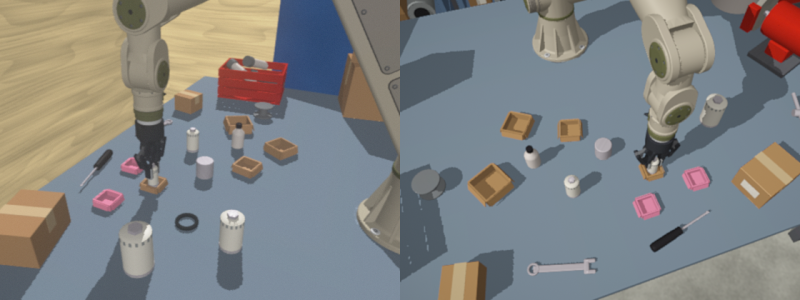

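>>> drive_tool([
  [[0.1, 0, 0, 0, 0, 0, 0.1], [0.1, 0, 0, 0, 0, 0, 0.1], [0.05, 0, 0, 0, 0, 0, 0.1], [0, 0, 0, 0, 0, 0, 0.1], [0, 0, 0, 0, 0, 0, 0.1]],
])

```text
clock: 6.8
tcp_pos: [0.6584, 0.1185, 0.035]
orientation: [0.707, 0.0, 0.707, -0.0]
wrist_force: [-0.8, -0.8, 0.2]
finger_gap: 0.0292
```

>>> drive_tool([
  [[0.05, 0, 0, 0, 0, 0, 0.1], [0.05, 0, 0, 0, 0, 0, 0.1], [0, 0, 0, 0, 0, 0, 0.1], [0, 0, 0, 0, 0, 0, 0.1], [0, 0, 0, 0, 0, 0, 0.1]],
])

```text
clock: 7.22
tcp_pos: [0.6585, 0.1186, 0.035]
orientation: [0.707, 0.0, 0.707, -0.0]
wrist_force: [-2.0, -0.2, 6.4]
finger_gap: 0.0288
```

>>> drive_tool([
  [[0, 0, 0, 0, 0, 0, 0.35], [0, 0, 0, 0, 0, 0, 0.4], [0, 0, 0, 0, 0, 0, 0.5], [0, 0, 0, 0, 0, 0, 0.65], [0, 0, 0, 0, 0, 0, 0.7]],
])

```text
clock: 7.63
tcp_pos: [0.6581, 0.1185, 0.0334]
orientation: [0.707, 0.0, 0.707, -0.0]
wrist_force: [-0.8, -0.2, -0.1]
finger_gap: 0.06
```

>>> drive_tool([
  [[0, 0, 0, 0, 0, 0, 0.7], [-1, 0, 0, 0, 0, 0, 0.7], [-2, 0, 0, 0, 0, 0, 0.7], [-3, 0, 0, 0, 0, 0, 0.7], [-3, 0, 0, 0, 0, 0, 0.7]],
])

```text
clock: 8.05
tcp_pos: [0.6574, 0.1185, 0.1244]
orientation: [0.706, 0.0, 0.708, -0.0]
wrist_force: [0.8, -0.3, 0.5]
finger_gap: 0.0598
```

>>> drive_tool([
  [[-2, -2.7, 0, 0, 0, 0, 0.8], [0, -3, 0, 0, 0, 0, 0.8], [0, -3, 0, 0, 0, 0, 0.8], [0, -3, 0, 0, 0, 0, 0.8], [0, -3, 0, 0, 0, 0, 0.8]],
])

```text
clock: 8.47
tcp_pos: [0.6583, -0.0296, 0.1451]
orientation: [0.708, -0.0, 0.707, -0.0]
wrist_force: [-0.2, 0.5, -0.6]
finger_gap: 0.0683
```

```bash
python3 st.py .6485 -.131 .13; python3 look.py 5 side scene
```

```text
t 8.47 tcp [ 0.6583 -0.0296  0.1451] gap 0.0683 F [-0.2  0.5 -0.6] q [-0.17  0.51  0.13  1.19  0.   -0.17]
tool axes (cols)
 [[ 0.001 -0.     1.   ]
 [-0.     1.     0.   ]
 [-1.    -0.     0.001]]
shift cm in tool axes [  1.51 -10.14  -0.99]
```

View pics/look_5.png

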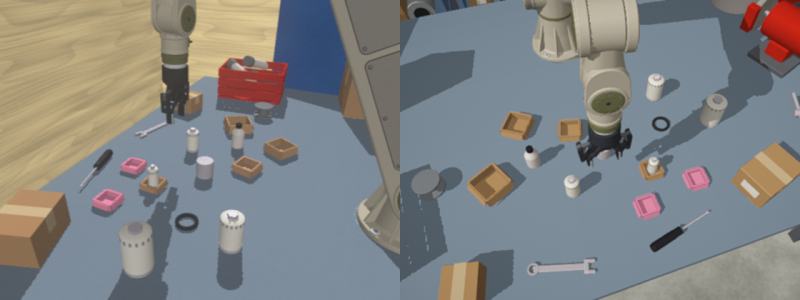

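Small filter is standing upright in the small carton (scene panel, (652,165)). On to the medium filter.

>>> drive_tool([
  [[0, -2.7, -0.3, 0, 0, 0, 0.8], [0, -3, -0.4, 0, 0, 0, 0.8], [0, -2.7, -0.2, 0, 0, 0, 0.8], [0, -1.5, 0, 0, 0, 0, 0.8], [0, 0, 0, 0, 0, 0, 0.8]],
])

```text
clock: 8.98
tcp_pos: [0.6493, -0.1303, 0.1442]
orientation: [0.707, 0.001, 0.707, -0.002]
wrist_force: [-0.5, 0.3, -0.6]
finger_gap: 0.0682
```

>>> drive_tool([
  [[0, 0, 0, 0, 0, 0, 0.8], [0, 0, 0, 0, 0, 0, 0.8], [0, 0, 0, 0, 0, 0, 0.8], [0, 0, 0, 0, 0, 0, 0.8], [0, 0, 0, 0, 0, 0, 0.8]],
])

```text
clock: 9.4
tcp_pos: [0.6493, -0.1262, 0.1438]
orientation: [0.707, -0.0, 0.707, 0.0]
wrist_force: [-0.5, 0.4, 0.5]
finger_gap: 0.0685
```

```bash
python3 look.py 6 wrist; python3 - <<'E'
from wr import *
print(wproj([.648,-.1327,.082]))
im=cv2.imread('pics/wrist_6.png');cv2.imwrite('pics/c7.png',cv2.resize(im[160:300,200:360],None,fx=4,fy=4))
E
```

```text
t 9.45 tcp [ 0.6493 -0.1265  0.1438] gap 0.0682 F [-0.4  0.4  0.2] q [-0.31  0.52  0.14  1.19  0.   -0.31]
tool axes (cols)
 [[ 0.    -0.001  1.   ]
 [ 0.     1.     0.001]
 [-1.     0.     0.   ]]
[[265.58432748 231.72304996]]
```

View pics/c7.png

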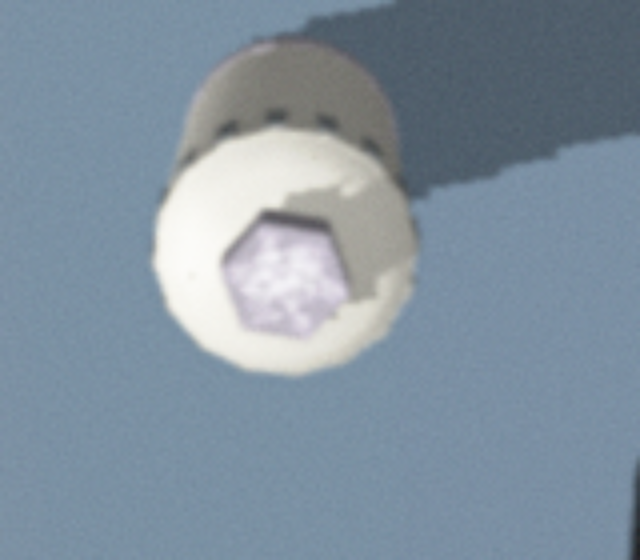

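```bash
python3 - <<'E'
from wr import *
p=wun((271.3,229.5),.082);print(p); s,R=st();print((R.T@(p*[1,1,0]+[0,0,.036]-s['tcp_pos'])*100).round(2))
E
```

```text
t 9.45 tcp [ 0.6493 -0.1265  0.1438] gap 0.0682 F [-0.4  0.4  0.2] q [-0.31  0.52  0.14  1.19  0.   -0.31]
tool axes (cols)
 [[ 0.    -0.001  1.   ]
 [ 0.     1.     0.001]
 [-1.     0.     0.   ]]
[ 0.64655123 -0.12923109  0.082     ]
[10.78 -0.28 -0.27]
```

>>> drive_tool([
  [[1, -0.28, -0.2, 0, 0, 0, 0.8], [2.5, 0, 0, 0, 0, 0, 0.8], [3, 0, 0, 0, 0, 0, 0.8], [2.5, 0, 0, 0, 0, 0, 0.8], [1.5, 0, 0, 0, 0, 0, 0.8]],
])

```text
clock: 9.87
tcp_pos: [0.6449, -0.1296, 0.0348]
orientation: [0.706, 0.001, 0.709, 0.0]
wrist_force: [0.4, 1.1, 0.5]
finger_gap: 0.0683
```

>>> drive_tool([
  [[0.3, 0, 0, 0, 0, 0, 0.8], [0, 0, 0, 0, 0, 0, 0.7], [0, 0, 0, 0, 0, 0, 0.6], [0, 0, 0, 0, 0, 0, 0.4], [0, 0, 0, 0, 0, 0, 0.2]],
], squeeze=40)

```text
clock: 10.28
tcp_pos: [0.6483, -0.1306, 0.0374]
orientation: [0.708, -0.0, 0.706, -0.0]
wrist_force: [0.3, 0.2, 2.3]
finger_gap: 0.0411
```

>>> drive_tool([
  [[0, 0, 0, 0, 0, 0, 0.2], [0, 0, 0, 0, 0, 0, 0.2], [0, 0, 0, 0, 0, 0, 0.2], [0, 0, 0, 0, 0, 0, 0.2], [0, 0, 0, 0, 0, 0, 0.2]],
])

```text
clock: 10.7
tcp_pos: [0.6483, -0.1306, 0.0374]
orientation: [0.708, -0.0, 0.706, -0.0]
wrist_force: [0.2, 0.6, 5.8]
finger_gap: 0.0411
```

```bash
python3 st.py .4365 -.0795 .13; python3 look.py 7 side wrist
```

```text
t 10.7 tcp [ 0.6483 -0.1306  0.0374] gap 0.0411 F [0.2 0.6 5.8] q [-0.32  0.59 -0.02  0.96  0.   -0.32]
tool axes (cols)
 [[ 0.003  0.     1.   ]
 [-0.001  1.    -0.   ]
 [-1.    -0.001  0.003]]
shift cm in tool axes [ -9.33   5.09 -21.16]
```

View pics/look_7.png

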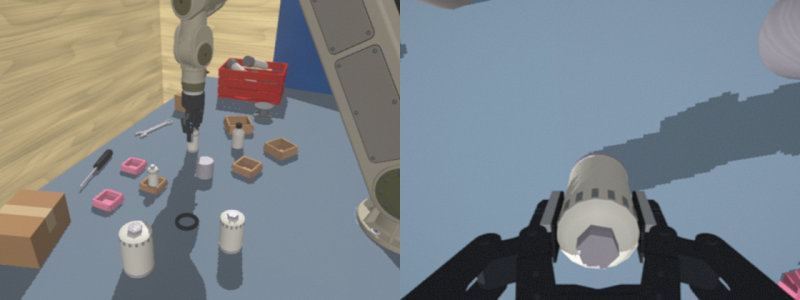

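>>> drive_tool([
  [[-0.8, 0, 0, 0, 0, 0, 0.2], [-1.8, 0, 0, 0, 0, 0, 0.2], [-2.6, 0, 0, 0, 0, 0, 0.2], [-3, 0, 0, 0, 0, 0, 0.2], [-2.8, 0, 0, 0, 0, 0, 0.2]],
])

```text
clock: 11.22
tcp_pos: [0.6462, -0.13, 0.1465]
orientation: [0.706, 0.0, 0.708, 0.0]
wrist_force: [1.3, -0.6, -0.3]
finger_gap: 0.0412
```

>>> drive_tool([
  [[0, 0.3, -1.3, 0, 0, 0, 0.2], [0, 0.55, -2.3, 0, 0, 0, 0.2], [0, 0.6, -2.5, 0, 0, 0, 0.2], [0, 0.6, -2.5, 0, 0, 0, 0.2], [0, 0.6, -2.5, 0, 0, 0, 0.2]],
])

```text
clock: 11.63
tcp_pos: [0.5344, -0.1032, 0.1455]
orientation: [0.707, 0.0, 0.708, 0.0]
wrist_force: [0.1, -1.0, -1.8]
finger_gap: 0.0412
```

>>> drive_tool([
  [[0, 0.6, -2.5, 0, 0, 0, 0.2], [0, 0.6, -2.5, 0, 0, 0, 0.2], [0, 0.6, -2.5, 0, 0, 0, 0.2], [0, 0.4, -1.7, 0, 0, 0, 0.2], [0, 0.2, -0.9, 0, 0, 0, 0.2]],
])

```text
clock: 12.05
tcp_pos: [0.4321, -0.0786, 0.1456]
orientation: [0.706, 0.0, 0.708, 0.0]
wrist_force: [-0.6, 0.6, -1.6]
finger_gap: 0.0409
```

>>> drive_tool([
  [[1, 0, 0, 0, 0, 0, 0.2], [1, 0, 0, 0, 0, 0, 0.2], [0, 0, 0, 0, 0, 0, 0.2], [0, 0, 0, 0, 0, 0, 0.2], [0, 0, 0, 0, 0, 0, 0.2]],
])

```text
clock: 12.47
tcp_pos: [0.4357, -0.0799, 0.1261]
orientation: [0.707, 0.0, 0.707, -0.0]
wrist_force: [0.1, -0.1, -1.1]
finger_gap: 0.0413
```

```bash
python3 st.py .4365 -.0795 .0414; python3 look.py 8 wrist;  python3 - <<'E'
from wr import *
c=np.array([.4365,-.0812]);t=np.radians(75);h=.033
P=np.array([[*(c+h*np.array([i*np.cos(t)-j*np.sin(t),i*np.sin(t)+j*np.cos(t)])),.026] for i,j in((-1,-1),(-1,1),(1,-1),(1,1))])
print('pred',wproj(P).round(0).tolist())
E
```

```text
t 12.47 tcp [ 0.4357 -0.0799  0.1261] gap 0.0413 F [ 0.1 -0.1 -1.1] q [-0.36  0.12 -0.46  0.98  0.   -0.36]
tool axes (cols)
 [[ 0.  0.  1.]
 [-0.  1. -0.]
 [-1. -0.  0.]]
shift cm in tool axes [8.47 0.04 0.08]
t 12.52 tcp [ 0.4358 -0.0799  0.1263] gap 0.041 F [-0.9 -0.2 -2.1] q [-0.36  0.12 -0.46  0.98  0.   -0.36]
tool axes (cols)
 [[ 0.001  0.     1.   ]
 [-0.     1.    -0.   ]
 [-1.    -0.     0.001]]
pred [[219.0, 245.0], [239.0, 157.0], [306.0, 266.0], [333.0, 182.0]]
```

View pics/wrist_8.png

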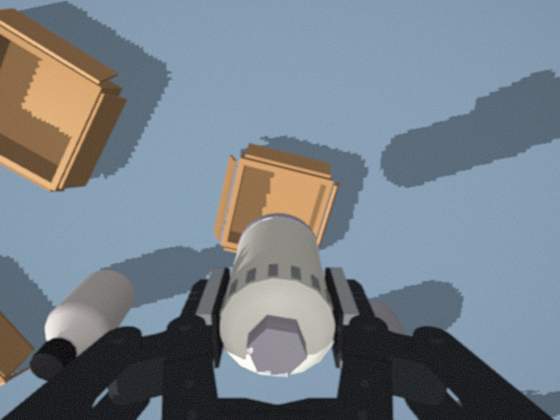

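```bash
python3 - <<'E'
import cv2
im=cv2.imread('pics/wrist_8.png');cv2.imwrite('pics/c8.png',cv2.resize(im[135:275,200:360],None,fx=5,fy=4.2857 if 0 else 4.2857) if 0 else cv2.resize(im[140:260,200:360],None,fx=5,fy=5))
E
```

```text
(no output)
```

View pics/c8.png

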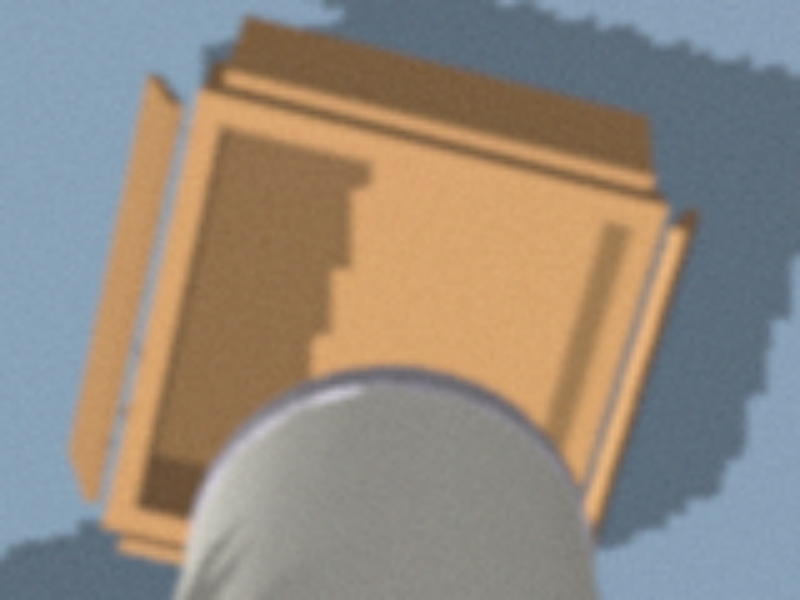

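```bash
python3 - <<'E'
from wr import *
P=[wun(u,.026) for u in((241,158),(333.6,181),(220,245))];print('carton',(P[1]+P[2])/2,np.linalg.norm(P[1]-P[2])/2**.5)
z=.1262-.0374
e=wun((277.5,214),z);print('filter centre x',e[0]+.021,'y',(wun((239,240),z)[1]+wun((317.5,240),z)[1])/2)
E
```

```text
t 12.52 tcp [ 0.4358 -0.0799  0.1263] gap 0.041 F [-0.9 -0.2 -2.1] q [-0.36  0.12 -0.46  0.98  0.   -0.36]
tool axes (cols)
 [[ 0.001  0.     1.   ]
 [-0.     1.    -0.   ]
 [-1.    -0.     0.001]]
carton [ 0.43624479 -0.08056943  0.026     ] 0.06617539000229176
filter centre x 0.43589098308488516 y -0.07856333706281396
```

>>> drive_tool([
  [[1.5, -0.1, 0.05, 0, 0, 0, 0.2], [2.2, 0, 0, 0, 0, 0, 0.2], [2.2, 0, 0, 0, 0, 0, 0.2], [1.4, 0, 0, 0, 0, 0, 0.2], [0.6, 0, 0, 0, 0, 0, 0.2]],
])

```text
clock: 12.93
tcp_pos: [0.4348, -0.0803, 0.0453]
orientation: [0.706, 0.0, 0.708, 0.0]
wrist_force: [-1.3, 0.1, -2.0]
finger_gap: 0.041
```

>>> drive_tool([
  [[0.2, 0, 0, 0, 0, 0, 0.2], [0, 0, 0, 0, 0, 0, 0.2], [0, 0, 0, 0, 0, 0, 0.2], [0, 0, 0, 0, 0, 0, 0.2], [0, 0, 0, 0, 0, 0, 0.2]],
])

```text
clock: 13.35
tcp_pos: [0.4365, -0.081, 0.0457]
orientation: [0.708, -0.0, 0.706, -0.0]
wrist_force: [0.1, -0.4, -2.0]
finger_gap: 0.041
```

>>> drive_tool([
  [[0.15, 0, 0, 0, 0, 0, 0.2], [0.1, 0, 0, 0, 0, 0, 0.2], [0.05, 0, 0, 0, 0, 0, 0.2], [0, 0, 0, 0, 0, 0, 0.2], [0, 0, 0, 0, 0, 0, 0.2]],
])

```text
clock: 13.77
tcp_pos: [0.4356, -0.0806, 0.0417]
orientation: [0.707, 0.0, 0.707, -0.0]
wrist_force: [-0.4, 0.8, -1.5]
finger_gap: 0.0408
```

>>> drive_tool([
  [[0.05, 0, 0, 0, 0, 0, 0.2], [0.05, 0, 0, 0, 0, 0, 0.2], [0, 0, 0, 0, 0, 0, 0.2], [0, 0, 0, 0, 0, 0, 0.2], [0, 0, 0, 0, 0, 0, 0.2]],
])

```text
clock: 14.18
tcp_pos: [0.4358, -0.0806, 0.0414]
orientation: [0.707, 0.0, 0.707, -0.0]
wrist_force: [-1.4, 1.5, 4.5]
finger_gap: 0.0407
```

>>> drive_tool([
  [[0, 0, 0, 0, 0, 0, 0.5], [0, 0, 0, 0, 0, 0, 0.55], [0, 0, 0, 0, 0, 0, 0.65], [0, 0, 0, 0, 0, 0, 0.75], [0, 0, 0, 0, 0, 0, 0.8]],
])

```text
clock: 14.6
tcp_pos: [0.4358, -0.0807, 0.0407]
orientation: [0.707, 0.0, 0.707, -0.0]
wrist_force: [0.1, -0.4, 0.1]
finger_gap: 0.0682
```

>>> drive_tool([
  [[-0.5, 0, 0, 0, 0, 0, 0.8], [-2, 0, 0, 0, 0, 0, 0.8], [-3, 0, 0, 0, 0, 0, 0.8], [-3.5, 0, 0, 0, 0, 0, 0.8], [-3, 0, 0, 0, 0, 0, 0.9]],
])

```text
clock: 15.02
tcp_pos: [0.4355, -0.0806, 0.1628]
orientation: [0.707, 0.0, 0.707, -0.0]
wrist_force: [0.3, 0.0, -0.4]
finger_gap: 0.0764
```

>>> drive_tool([
  [[0, 2, -0.4, 0, 0, 0, 0.95], [0, 3.3, -0.6, 0, 0, 0, 0.95], [0, 3.3, -0.6, 0, 0, 0, 0.95], [0, 3.3, -0.6, 0, 0, 0, 0.95], [0, 3.3, -0.6, 0, 0, 0, 0.95]],
])

```text
clock: 15.43
tcp_pos: [0.4073, 0.0725, 0.1613]
orientation: [0.707, 0.001, 0.707, -0.0]
wrist_force: [0.3, -0.1, 0.1]
finger_gap: 0.0812
```

>>> drive_tool([
  [[0, 3.3, -0.6, 0, 0, 0, 0.95], [0, 3.3, -0.6, 0, 0, 0, 0.95], [0, 3.3, -0.6, 0, 0, 0, 0.95], [0, 3.3, -0.6, 0, 0, 0, 0.95], [0, 2.8, -0.4, 0, 0, 0, 0.95]],
])

```text
clock: 15.85
tcp_pos: [0.379, 0.2334, 0.1613]
orientation: [0.707, -0.0, 0.707, 0.0]
wrist_force: [0.5, 0.3, -0.2]
finger_gap: 0.0811
```

>>> drive_tool([
  [[0, 0.9, -0.1, 0, 0, 0, 0.95], [0, 0, 0, 0, 0, 0, 0.95], [0, 0, 0, 0, 0, 0, 0.95], [0, 0, 0, 0, 0, 0, 0.95], [0, 0, 0, 0, 0, 0, 0.95]],
])

```text
clock: 16.27
tcp_pos: [0.3791, 0.2392, 0.1608]
orientation: [0.707, 0.001, 0.707, -0.001]
wrist_force: [-0.2, -0.1, 0.9]
finger_gap: 0.081
```

```bash
python3 st.py .3787 .2435 .045; python3 look.py 9 scene wrist;  python3 - <<'E'
from wr import *
print(wproj([.3787,.2422,.096]))
im=cv2.imread('pics/wrist_9.png');cv2.imwrite('pics/c9.png',cv2.resize(im[140:320,180:400],None,fx=3,fy=3))
E
```

```text
t 16.27 tcp [0.3791 0.2392 0.1608] gap 0.081 F [-0.2 -0.1  0.9] q [ 0.38  0.11 -0.39  1.07 -0.    0.39]
tool axes (cols)
 [[-0.     0.002  1.   ]
 [-0.     1.    -0.002]
 [-1.    -0.    -0.   ]]
shift cm in tool axes [11.58  0.44 -0.03]
t 16.37 tcp [0.3791 0.2393 0.1608] gap 0.081 F [0.4 0.3 0.5] q [ 0.38  0.11 -0.39  1.07 -0.    0.39]
tool axes (cols)
 [[-0.     0.002  1.   ]
 [-0.     1.    -0.002]
 [-1.    -0.    -0.   ]]
[[280.67027481 231.24277135]]
```

View pics/look_9.png

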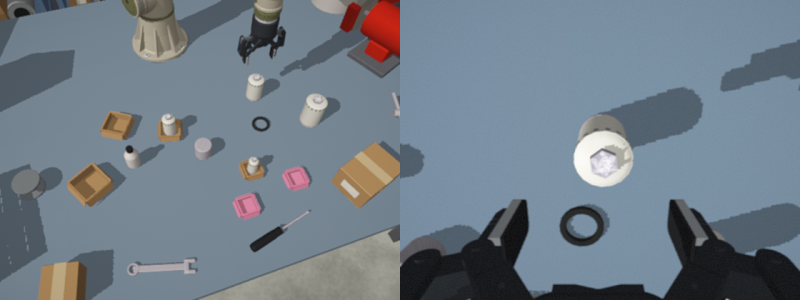

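View pics/c9.png

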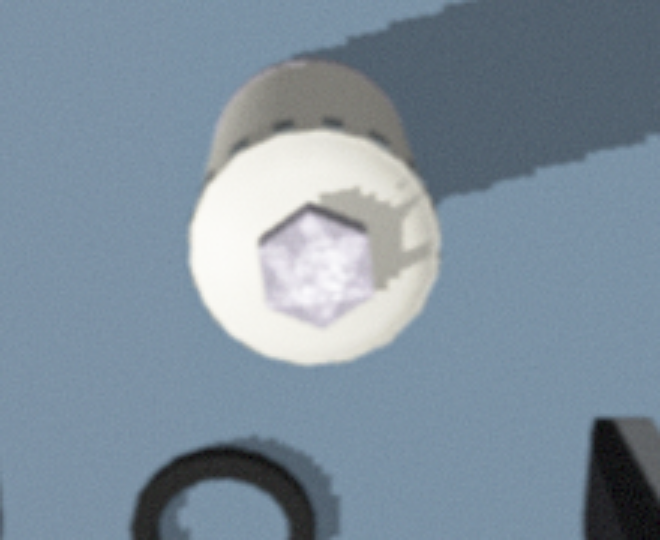

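>>> drive_tool([
  [[1, 0.5, -0.05, 0, 0, 0, 0.95], [2.6, 0, 0, 0, 0, 0, 0.95], [3, 0, 0, 0, 0, 0, 0.95], [2.6, 0, 0, 0, 0, 0, 0.95], [1.7, 0, 0, 0, 0, 0, 0.95]],
])

```text
clock: 16.78
tcp_pos: [0.3768, 0.2445, 0.0489]
orientation: [0.706, 0.0, 0.708, -0.001]
wrist_force: [0.4, -0.8, 0.5]
finger_gap: 0.0811
```

>>> drive_tool([
  [[0.6, 0, 0, 0, 0, 0, 0.95], [0, 0, 0, 0, 0, 0, 0.85], [0, 0, 0, 0, 0, 0, 0.75], [0, 0, 0, 0, 0, 0, 0.6], [0, 0, 0, 0, 0, 0, 0.4]],
], squeeze=50)

```text
clock: 17.2
tcp_pos: [0.3794, 0.2455, 0.0471]
orientation: [0.708, 0.0, 0.706, -0.0]
wrist_force: [-0.7, -2.2, 2.5]
finger_gap: 0.0532
```

>>> drive_tool([
  [[0, 0, 0, 0, 0, 0, 0.4], [0, 0, 0, 0, 0, 0, 0.4], [0, 0, 0, 0, 0, 0, 0.4], [0, 0, 0, 0, 0, 0, 0.4], [0, 0, 0, 0, 0, 0, 0.4]],
])

```text
clock: 17.62
tcp_pos: [0.3794, 0.2455, 0.047]
orientation: [0.708, 0.0, 0.706, -0.0]
wrist_force: [-0.9, -3.5, 6.5]
finger_gap: 0.0531
```

```bash
python3 st.py ; python3 look.py 10 side wrist
```

```text
t 17.62 tcp [0.3794 0.2455 0.047 ] gap 0.0531 F [-0.9 -3.5  6.5] q [ 0.4   0.22 -0.56  0.78 -0.    0.4 ]
tool axes (cols)
 [[ 0.003  0.001  1.   ]
 [ 0.     1.    -0.001]
 [-1.     0.     0.003]]
```

View pics/look_10.png

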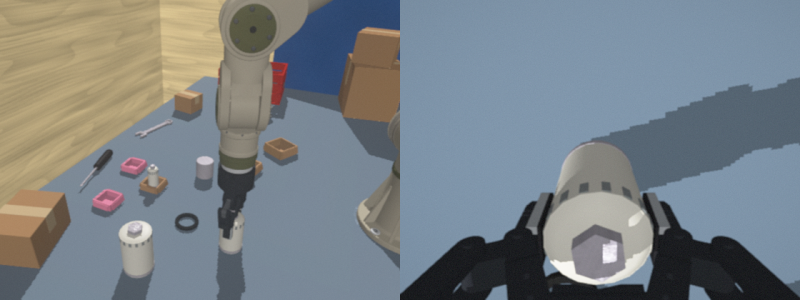

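>>> drive_tool([
  [[-0.8, 0, 0, 0, 0, 0, 0.4], [-2, 0, 0, 0, 0, 0, 0.4], [-3, 0, 0, 0, 0, 0, 0.4], [-3.2, 0, 0, 0, 0, 0, 0.4], [-3, 0, 0, 0, 0, 0, 0.4]],
])

```text
clock: 18.13
tcp_pos: [0.3774, 0.2453, 0.1672]
orientation: [0.707, 0.0, 0.708, 0.0]
wrist_force: [0.6, 0.5, -4.7]
finger_gap: 0.0528
```

>>> drive_tool([
  [[-2, -1, 0.3, 0, 0, 0, 0.4], [0, -2.2, 0.5, 0, 0, 0, 0.4], [0, -2.8, 0.6, 0, 0, 0, 0.4], [0, -2.8, 0.6, 0, 0, 0, 0.4], [0, -2.8, 0.6, 0, 0, 0, 0.4]],
])

```text
clock: 18.55
tcp_pos: [0.4038, 0.1287, 0.1861]
orientation: [0.707, -0.0, 0.707, 0.001]
wrist_force: [0.5, 0.4, -4.0]
finger_gap: 0.0532
```

>>> drive_tool([
  [[0, -2.8, 0.4, 0, 0, 0, 0.4], [0, -2.8, 0, 0, 0, 0, 0.4], [0, -2.8, 0, 0, 0, 0, 0.4], [0, -2.8, 0, 0, 0, 0, 0.4], [0, -2.8, 0, 0, 0, 0, 0.4]],
])

```text
clock: 18.97
tcp_pos: [0.4076, -0.0116, 0.1859]
orientation: [0.707, 0.0, 0.707, 0.0]
wrist_force: [0.3, -0.5, -4.1]
finger_gap: 0.053
```

>>> drive_tool([
  [[0, -2.8, -0.5, 0, 0, 0, 0.4], [0, -2.8, -0.6, 0, 0, 0, 0.4], [0, -2.8, -0.6, 0, 0, 0, 0.4], [0, -2.8, -0.6, 0, 0, 0, 0.4], [0, -2.8, -0.6, 0, 0, 0, 0.4]],
])

```text
clock: 19.38
tcp_pos: [0.3784, -0.1514, 0.1859]
orientation: [0.707, 0.0, 0.707, 0.0]
wrist_force: [1.0, -0.2, -3.2]
finger_gap: 0.0526
```

```bash
python3 st.py .3645 -.242 .145
```

```text
t 19.38 tcp [ 0.3784 -0.1514  0.1859] gap 0.0526 F [ 1.  -0.2 -3.2] q [-0.58  0.01 -0.43  1.13  0.   -0.58]
tool axes (cols)
 [[ 0.     0.     1.   ]
 [ 0.001  1.    -0.   ]
 [-1.     0.001  0.   ]]
shift cm in tool axes [ 4.08 -9.06 -1.38]
```

>>> drive_tool([
  [[0, -2.8, -0.4, 0, 0, 0, 0.4], [0, -2.6, -0.4, 0, 0, 0, 0.4], [0, -2, -0.3, 0, 0, 0, 0.4], [1, -1.2, -0.2, 0, 0, 0, 0.4], [1.5, -0.4, 0, 0, 0, 0, 0.4]],
])

```text
clock: 19.8
tcp_pos: [0.3667, -0.243, 0.1613]
orientation: [0.708, 0.0, 0.706, -0.002]
wrist_force: [0.3, 0.5, -3.6]
finger_gap: 0.053
```

>>> drive_tool([
  [[1, 0, 0, 0, 0, 0, 0.4], [0.5, 0, 0, 0, 0, 0, 0.4], [0, 0, 0, 0, 0, 0, 0.4], [0, 0, 0, 0, 0, 0, 0.4], [0, 0, 0, 0, 0, 0, 0.4]],
])

```text
clock: 20.22
tcp_pos: [0.3665, -0.2404, 0.1462]
orientation: [0.707, -0.0, 0.707, 0.0]
wrist_force: [-0.4, 0.2, -3.0]
finger_gap: 0.0529
```

```bash
python3 look.py 11 wrist;  python3 - <<'E'
from wr import *
c=np.array([.3645,-.242]);t=np.radians(59);h=.039
P=np.array([[*(c+h*np.array([i*np.cos(t)-j*np.sin(t),i*np.sin(t)+j*np.cos(t)])),.032] for i,j in((-1,-1),(-1,1),(1,-1),(1,1))])
print('pred',wproj(P).round(0).tolist())
im=cv2.imread('pics/wrist_11.png');cv2.imwrite('pics/c11.png',cv2.resize(im[130:290,170:370],None,fx=4,fy=3.75) if 0 else cv2.resize(im[130:280,170:370],None,fx=4,fy=4))
E
```

```text
t 20.27 tcp [ 0.3666 -0.2405  0.1464] gap 0.0532 F [-0.2 -0.6 -4. ] q [-0.76  0.1  -0.44  1.03  0.   -0.76]
tool axes (cols)
 [[ 0.001 -0.     1.   ]
 [-0.001  1.     0.   ]
 [-1.    -0.001  0.001]]
pred [[203.0, 221.0], [255.0, 131.0], [291.0, 269.0], [347.0, 187.0]]
```

View pics/c11.png

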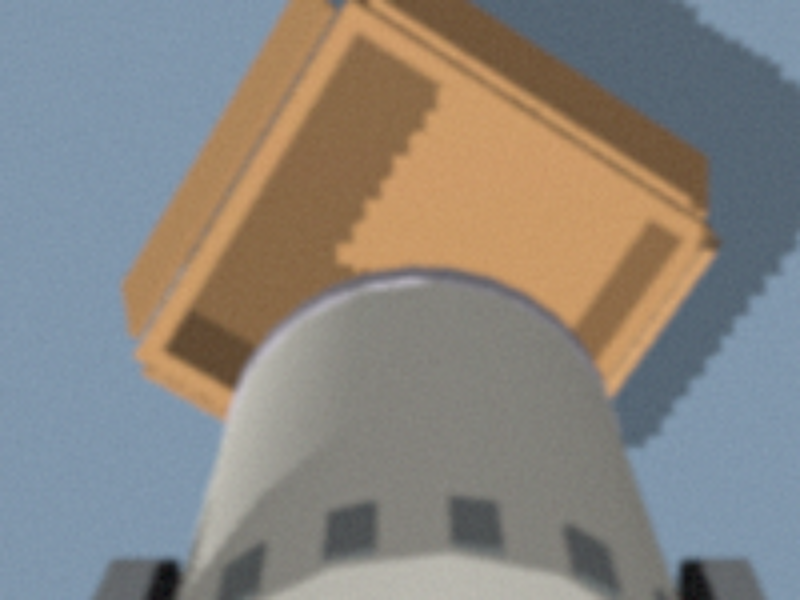

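```bash
python3 - <<'E'
from wr import *
P=[wun(u,.032) for u in((204.2,218),(348,189.5))];print('carton',(P[1]+P[0])/2,np.linalg.norm(P[1]-P[0])/2**.5)
z=.1463-.047
e=wun((276.5,197.5),z);print('filter centre x',e[0]+.027,'y',(wun((228,225),z)[1]+wun((322,225),z)[1])/2)
E
```

```text
t 20.27 tcp [ 0.3666 -0.2405  0.1464] gap 0.0532 F [-0.2 -0.6 -4. ] q [-0.76  0.1  -0.44  1.03  0.   -0.76]
tool axes (cols)
 [[ 0.001 -0.     1.   ]
 [-0.001  1.     0.   ]
 [-1.    -0.001  0.001]]
carton [ 0.36406594 -0.24128977  0.032     ] 0.07710262563498277
filter centre x 0.36650306725696574 y -0.24100878667476544
```

>>> drive_tool([
  [[1.5, 0, -0.2, 0, 0, 0, 0.4], [2.5, 0, 0, 0, 0, 0, 0.4], [2.5, 0, 0, 0, 0, 0, 0.4], [1.6, 0, 0, 0, 0, 0, 0.4], [0.7, 0, 0, 0, 0, 0, 0.4]],
])

```text
clock: 20.68
tcp_pos: [0.3634, -0.2396, 0.0562]
orientation: [0.707, 0.001, 0.708, 0.001]
wrist_force: [-0.7, 0.2, -4.1]
finger_gap: 0.053
```

>>> drive_tool([
  [[0.3, 0, 0, 0, 0, 0, 0.4], [0, 0, 0, 0, 0, 0, 0.4], [0, 0, 0, 0, 0, 0, 0.4], [0, 0, 0, 0, 0, 0, 0.4], [0, 0, 0, 0, 0, 0, 0.4]],
])

```text
clock: 21.1
tcp_pos: [0.3649, -0.2413, 0.0558]
orientation: [0.708, -0.0, 0.707, -0.001]
wrist_force: [-0.2, -0.7, -4.7]
finger_gap: 0.0528
```

>>> drive_tool([
  [[0.15, 0, 0, 0, 0, 0, 0.4], [0.1, 0, 0, 0, 0, 0, 0.4], [0.05, 0, 0, 0, 0, 0, 0.4], [0, 0, 0, 0, 0, 0, 0.4], [0, 0, 0, 0, 0, 0, 0.4]],
])

```text
clock: 21.52
tcp_pos: [0.364, -0.2406, 0.0517]
orientation: [0.707, 0.0, 0.707, -0.0]
wrist_force: [-0.5, 0.0, -3.3]
finger_gap: 0.0529
```

>>> drive_tool([
  [[0.05, 0, 0, 0, 0, 0, 0.4], [0.05, 0, 0, 0, 0, 0, 0.4], [0, 0, 0, 0, 0, 0, 0.4], [0, 0, 0, 0, 0, 0, 0.4], [0, 0, 0, 0, 0, 0, 0.4]],
])

```text
clock: 21.93
tcp_pos: [0.3643, -0.2407, 0.0511]
orientation: [0.707, 0.0, 0.707, -0.0]
wrist_force: [-0.1, -0.0, 2.5]
finger_gap: 0.0531
```

>>> drive_tool([
  [[0, 0, 0, 0, 0, 0, 0.65], [0, 0, 0, 0, 0, 0, 0.7], [0, 0, 0, 0, 0, 0, 0.8], [0, 0, 0, 0, 0, 0, 0.9], [0, 0, 0, 0, 0, 0, 0.9]],
])

```text
clock: 22.35
tcp_pos: [0.3642, -0.2407, 0.0508]
orientation: [0.707, 0.0, 0.707, -0.0]
wrist_force: [0.1, 0.7, -0.4]
finger_gap: 0.0769
```

>>> drive_tool([
  [[-0.5, 0, 0, 0, 0, 0, 0.9], [-2.5, 0, 0, 0, 0, 0, 0.9], [-3.5, 0, 0, 0, 0, 0, 0.9], [-3.5, 0, 0, 0, 0, 0, 0.9], [-3.5, 0, 0, 0, 0, 0, 1]],
])

```text
clock: 22.77
tcp_pos: [0.3637, -0.2402, 0.1875]
orientation: [0.707, 0.0, 0.707, 0.0]
wrist_force: [-0.0, -1.3, 0.3]
finger_gap: 0.0847
```

>>> drive_tool([
  [[0, 2, 0.5, 0, 0, 0, 1], [0, 3.1, 0.9, 0, 0, 0, 1], [0, 3.1, 0.9, 0, 0, 0, 1], [0, 3.1, 0.9, 0, 0, 0, 1], [0, 3.1, 0.9, 0, 0, 0, 1]],
])

```text
clock: 23.18
tcp_pos: [0.4054, -0.0954, 0.1864]
orientation: [0.707, 0.0, 0.707, -0.001]
wrist_force: [0.4, -0.3, 0.4]
finger_gap: 0.0853
```

>>> drive_tool([
  [[0, 3.1, 0.9, 0, 0, 0, 1], [0, 3.1, 0.9, 0, 0, 0, 1], [0, 3.1, 0.9, 0, 0, 0, 1], [0, 3.1, 0.9, 0, 0, 0, 1], [0, 3.1, 0.9, 0, 0, 0, 1]],
])

```text
clock: 23.6
tcp_pos: [0.4504, 0.06, 0.1863]
orientation: [0.707, 0.0, 0.707, -0.0]
wrist_force: [0.1, 1.0, 0.2]
finger_gap: 0.0855
```

>>> drive_tool([
  [[0, 3.1, 0.9, 0, 0, 0, 1], [0, 3.1, 0.9, 0, 0, 0, 1], [0, 3.1, 0.9, 0, 0, 0, 1], [0, 3.1, 0.9, 0, 0, 0, 1], [0, 3.1, 0.9, 0, 0, 0, 1]],
])

```text
clock: 24.02
tcp_pos: [0.4955, 0.215, 0.1862]
orientation: [0.707, 0.0, 0.707, -0.0]
wrist_force: [0.7, -0.7, 0.1]
finger_gap: 0.0856
```

```bash
python3 st.py .5396 .3825 .18
```

```text
t 24.02 tcp [0.4955 0.215  0.1862] gap 0.0856 F [ 0.7 -0.7  0.1] q [ 0.26  0.26 -0.13  1.17 -0.    0.26]
tool axes (cols)
 [[ 0.  0.  1.]
 [ 0.  1. -0.]
 [-1.  0.  0.]]
shift cm in tool axes [ 0.62 16.75  4.41]
```

>>> drive_tool([
  [[0, 3.1, 0.8, 0, 0, 0, 1], [0, 3.1, 0.8, 0, 0, 0, 1], [0, 3.1, 0.8, 0, 0, 0, 1], [0, 3.1, 0.8, 0, 0, 0, 1], [0, 2.3, 0.6, 0, 0, 0, 1]],
])

```text
clock: 24.43
tcp_pos: [0.5336, 0.3628, 0.1859]
orientation: [0.707, -0.0, 0.707, 0.001]
wrist_force: [-0.4, -1.1, 0.8]
finger_gap: 0.085
```

>>> drive_tool([
  [[0, 1.2, 0.3, 0, 0, 0, 1], [0, 0.5, 0, 0, 0, 0, 1], [0, 0, 0, 0, 0, 0, 1], [0, 0, 0, 0, 0, 0, 1], [0, 0, 0, 0, 0, 0, 1]],
])

```text
clock: 24.85
tcp_pos: [0.5361, 0.3763, 0.186]
orientation: [0.707, 0.0, 0.707, -0.001]
wrist_force: [-0.0, 1.1, 0.6]
finger_gap: 0.0853
```

```bash
python3 st.py .5396 .3825 .055; python3 look.py 12 scene wrist;  python3 - <<'E'
from wr import *
print(wproj([.5396,.3804,.11]))
im=cv2.imread('pics/wrist_12.png');cv2.imwrite('pics/c12.png',cv2.resize(im[120:320,160:420],None,fx=3,fy=3))
E
```

```text
t 24.85 tcp [0.5361 0.3763 0.186 ] gap 0.0853 F [-0.   1.1  0.6] q [ 0.49  0.49  0.19  1.28 -0.    0.49]
tool axes (cols)
 [[-0.     0.001  1.   ]
 [-0.     1.    -0.001]
 [-1.    -0.    -0.   ]]
shift cm in tool axes [13.1   0.63  0.35]
t 24.95 tcp [0.5364 0.3762 0.1862] gap 0.0857 F [-0.5 -0.7  1.3] q [ 0.49  0.49  0.19  1.28 -0.    0.49]
tool axes (cols)
 [[ 0.     0.002  1.   ]
 [-0.     1.    -0.002]
 [-1.    -0.     0.   ]]
[[282.47740595 230.05181412]]
```

View pics/look_12.png

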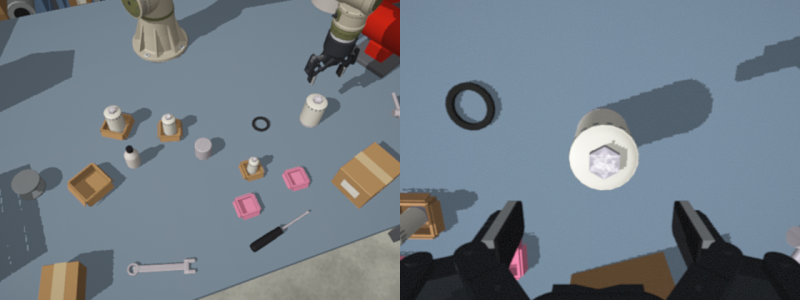

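View pics/c12.png

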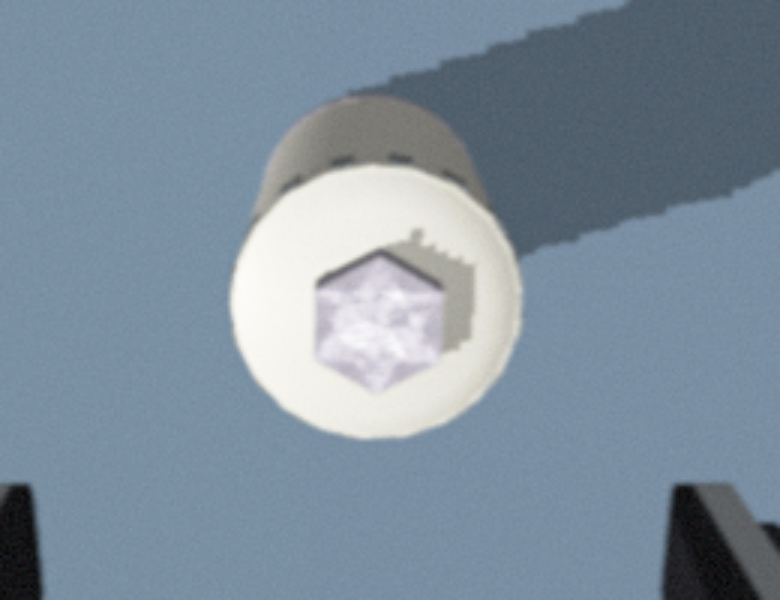

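>>> drive_tool([
  [[0.5, 0.6, 0.25, 0, 0, 0, 1], [0, 0, 0, 0, 0, 0, 1], [2.5, 0, 0, 0, 0, 0, 1], [3, 0, 0, 0, 0, 0, 1], [2, 0, 0, 0, 0, 0, 1]],
])

```text
clock: 25.37
tcp_pos: [0.5384, 0.3828, 0.1037]
orientation: [0.707, 0.0, 0.707, -0.0]
wrist_force: [-0.6, 0.0, -1.0]
finger_gap: 0.0856
```

>>> drive_tool([
  [[2, 0, 0, 0, 0, 0, 1], [1.5, 0, 0, 0, 0, 0, 1], [1, 0, 0, 0, 0, 0, 1], [0.5, 0, 0, 0, 0, 0, 1], [0, 0, 0, 0, 0, 0, 1]],
])

```text
clock: 25.78
tcp_pos: [0.5383, 0.3829, 0.0546]
orientation: [0.706, -0.0, 0.708, -0.001]
wrist_force: [-0.5, -0.1, 0.4]
finger_gap: 0.0853
```

```bash
python3 st.py .5390 .3822 .055; python3 look.py 13 side wrist
```

```text
t 25.78 tcp [0.5383 0.3829 0.0546] gap 0.0853 F [-0.5 -0.1  0.4] q [0.5  0.57 0.01 1.   0.   0.5 ]
tool axes (cols)
 [[-0.002  0.001  1.   ]
 [-0.001  1.    -0.001]
 [-1.    -0.001 -0.002]]
shift cm in tool axes [-0.04 -0.07  0.07]
```

View pics/look_13.png

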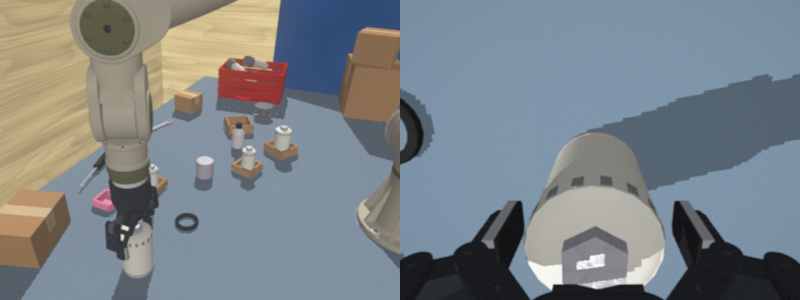

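>>> drive_tool([
  [[0, 0, 0, 0, 0, 0, 0.92], [0, 0, 0, 0, 0, 0, 0.85], [0, 0, 0, 0, 0, 0, 0.75], [0, 0, 0, 0, 0, 0, 0.6], [0, 0, 0, 0, 0, 0, 0.5]],
], squeeze=65)

```text
clock: 26.3
tcp_pos: [0.5397, 0.3831, 0.0575]
orientation: [0.708, 0.0, 0.706, -0.0]
wrist_force: [-0.6, -2.3, 5.9]
finger_gap: 0.0651
```

>>> drive_tool([
  [[0, 0, 0, 0, 0, 0, 0.5], [0, 0, 0, 0, 0, 0, 0.5], [0, 0, 0, 0, 0, 0, 0.5], [0, 0, 0, 0, 0, 0, 0.5], [0, 0, 0, 0, 0, 0, 0.5]],
])

```text
clock: 26.72
tcp_pos: [0.5397, 0.3831, 0.0574]
orientation: [0.708, 0.0, 0.706, -0.0]
wrist_force: [-1.3, -2.5, 5.8]
finger_gap: 0.065
```

>>> drive_tool([
  [[-0.5, 0, 0, 0, 0, 0, 0.5], [-1, 0, 0, 0, 0, 0, 0.5], [-1.5, 0, 0, 0, 0, 0, 0.5], [-2, 0, 0, 0, 0, 0, 0.5], [-2, 0, 0, 0, 0, 0, 0.5]],
])

```text
clock: 27.13
tcp_pos: [0.5379, 0.383, 0.1258]
orientation: [0.706, -0.0, 0.708, -0.0]
wrist_force: [0.8, 0.1, -5.7]
finger_gap: 0.0646
```

```bash
python3 st.py; python3 look.py 14 side wrist
```

```text
t 27.13 tcp [0.5379 0.383  0.1258] gap 0.0646 F [ 0.8  0.1 -5.7] q [0.5  0.52 0.11 1.16 0.   0.5 ]
tool axes (cols)
 [[-0.003  0.     1.   ]
 [-0.001  1.    -0.   ]
 [-1.    -0.001 -0.003]]
```

View pics/look_14.png

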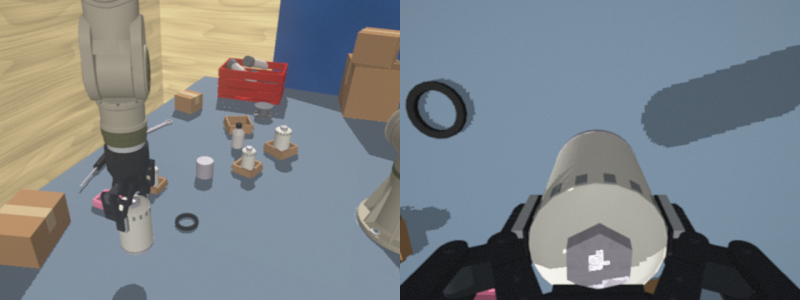

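>>> drive_tool([
  [[-2.5, 0, 0, 0, 0, 0, 0.5], [-2.5, 0, 0, 0, 0, 0, 0.5], [-2, -0.8, 0, 0, 0, 0, 0.5], [-1, -1.8, 0, 0, 0, 0, 0.5], [0, -2.7, 0, 0, 0, 0, 0.5]],
])

```text
clock: 27.65
tcp_pos: [0.5397, 0.3315, 0.2074]
orientation: [0.708, -0.0, 0.706, 0.002]
wrist_force: [1.5, -0.5, -4.9]
finger_gap: 0.065
```

>>> drive_tool([
  [[0, -2.8, 0, 0, 0, 0, 0.5], [0, -2.8, 0, 0, 0, 0, 0.5], [0, -2.8, 0, 0, 0, 0, 0.5], [0, -2.8, 0, 0, 0, 0, 0.5], [0, -2.8, 0, 0, 0, 0, 0.5]],
])

```text
clock: 28.07
tcp_pos: [0.5375, 0.1881, 0.2042]
orientation: [0.706, 0.0, 0.708, -0.0]
wrist_force: [0.0, 0.5, -5.2]
finger_gap: 0.0648
```

>>> drive_tool([
  [[0, -2.8, 0.1, 0, 0, 0, 0.5], [0, -2.8, 0.1, 0, 0, 0, 0.5], [0, -2.8, 0.1, 0, 0, 0, 0.5], [0, -2.8, 0.1, 0, 0, 0, 0.5], [0, -2.8, 0.1, 0, 0, 0, 0.5]],
])

```text
clock: 28.48
tcp_pos: [0.5423, 0.0484, 0.2043]
orientation: [0.706, 0.0, 0.708, -0.0]
wrist_force: [0.0, 0.7, -4.8]
finger_gap: 0.0649
```

>>> drive_tool([
  [[0, -2.8, 0.1, 0, 0, 0, 0.5], [0, -2.8, 0.1, 0, 0, 0, 0.5], [0, -2.8, 0.1, 0, 0, 0, 0.5], [0, -2.8, 0.1, 0, 0, 0, 0.5], [0, -2.8, 0.1, 0, 0, 0, 0.5]],
])

```text
clock: 28.9
tcp_pos: [0.5472, -0.0914, 0.2042]
orientation: [0.706, 0.001, 0.708, -0.0]
wrist_force: [0.9, 0.5, -4.4]
finger_gap: 0.0652
```

>>> drive_tool([
  [[0, -2.8, 0.1, 0, 0, 0, 0.5], [0, -2.8, 0.1, 0, 0, 0, 0.5], [0, -2.8, 0.1, 0, 0, 0, 0.5], [0, -2.8, 0.1, 0, 0, 0, 0.5], [0, -2.8, 0.1, 0, 0, 0, 0.5]],
])

```text
clock: 29.32
tcp_pos: [0.552, -0.2312, 0.2041]
orientation: [0.706, 0.001, 0.708, 0.0]
wrist_force: [1.1, 0.7, -4.9]
finger_gap: 0.0649
```

```bash
python3 st.py .556 -.354 .165
```

```text
t 29.32 tcp [ 0.552  -0.2312  0.2041] gap 0.0649 F [ 1.1  0.7 -4.9] q [-0.53  0.37  0.06  1.26 -0.   -0.53]
tool axes (cols)
 [[-0.002  0.001  1.   ]
 [ 0.001  1.    -0.001]
 [-1.     0.001 -0.002]]
shift cm in tool axes [  3.89 -12.29   0.42]
```

>>> drive_tool([
  [[0, -2.8, 0.1, 0, 0, 0, 0.5], [0, -2.8, 0.1, 0, 0, 0, 0.5], [0, -2.6, 0.1, 0, 0, 0, 0.5], [0, -2, 0, 0, 0, 0, 0.5], [1, -1, 0, 0, 0, 0, 0.5]],
])

```text
clock: 29.73
tcp_pos: [0.556, -0.3454, 0.1956]
orientation: [0.707, 0.001, 0.707, -0.002]
wrist_force: [0.9, 0.2, -4.3]
finger_gap: 0.0647
```

>>> drive_tool([
  [[1.5, -0.4, 0, 0, 0, 0, 0.5], [1, 0, 0, 0, 0, 0, 0.5], [0.5, 0, 0, 0, 0, 0, 0.5], [0, 0, 0, 0, 0, 0, 0.5], [0, 0, 0, 0, 0, 0, 0.5]],
])

```text
clock: 30.15
tcp_pos: [0.5562, -0.3444, 0.1652]
orientation: [0.707, 0.0, 0.708, 0.001]
wrist_force: [0.9, -0.6, -4.7]
finger_gap: 0.0646
```

```bash
python3 look.py 15 wrist;  python3 - <<'E'
from wr import *
c=np.array([.556,-.355]);t=np.radians(28);h=.045
P=np.array([[*(c+h*np.array([i*np.cos(t)-j*np.sin(t),i*np.sin(t)+j*np.cos(t)])),.038] for i,j in((-1,-1),(-1,1),(1,-1),(1,1))])
print('pred',wproj(P).round(0).tolist())
im=cv2.imread('pics/wrist_15.png');cv2.imwrite('pics/c15.png',cv2.resize(im[120:300,160:400],None,fx=3.33,fy=3.33))
E
```

```text
t 30.2 tcp [ 0.5568 -0.3449  0.1661] gap 0.065 F [ 0.   0.5 -5. ] q [-0.68  0.49  0.15  1.23  0.   -0.68]
tool axes (cols)
 [[ 0.    -0.001  1.   ]
 [ 0.     1.     0.001]
 [-1.     0.     0.   ]]
pred [[183.0, 178.0], [288.0, 121.0], [242.0, 271.0], [340.0, 223.0]]
```

View pics/c15.png

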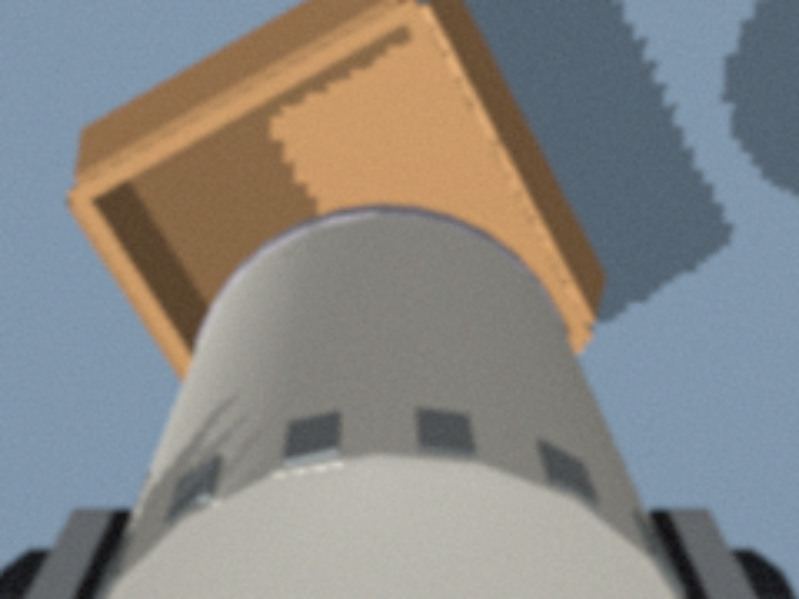

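```bash
python3 - <<'E'
from wr import *
L,T,Rr=[wun(u,.038) for u in((181.6,179.2),(288.5,121.5),(338.4,218.5))];print('carton',(L+Rr)/2,np.linalg.norm(L-Rr)/2**.5,np.linalg.norm(L-T),np.linalg.norm(Rr-T))
v=(T-L)+0;v/=np.linalg.norm(v);w=np.array([v[1],-v[0],0]);print('alt from TL',(L+T)/2+w*.045,(L+T)/2-w*.045)
z=.1661-.0574
e=wun((276,181.6),z);print('filter centre x',e[0]+.033,'y',(wun((219.2,219),z)[1]+wun((332.7,219),z)[1])/2)
E
```

```text
t 30.2 tcp [ 0.5568 -0.3449  0.1661] gap 0.065 F [ 0.   0.5 -5. ] q [-0.68  0.49  0.15  1.23  0.   -0.68]
tool axes (cols)
 [[ 0.    -0.001  1.   ]
 [ 0.     1.     0.001]
 [-1.     0.     0.   ]]
carton [ 0.55454785 -0.3563625   0.038     ] 0.08888763108564328 0.09195894098117352 0.08498270403470844
alt from TL [ 0.55692286 -0.35548384  0.038     ] [ 0.47740043 -0.39762863  0.038     ]
filter centre x 0.5562613227981758 y -0.3448453771928512
```

>>> drive_tool([
  [[0.5, -0.7, 0, 0, 0, 0, 0.5], [1, -0.4, 0, 0, 0, 0, 0.5], [1.5, 0, 0, 0, 0, 0, 0.5], [0.5, 0, 0, 0, 0, 0, 0.5], [0, 0, 0, 0, 0, 0, 0.5]],
])

```text
clock: 30.62
tcp_pos: [0.5554, -0.356, 0.1283]
orientation: [0.706, 0.001, 0.708, 0.001]
wrist_force: [0.3, 0.1, -5.9]
finger_gap: 0.0642
```

```bash
python3 st.py; python3 look.py 16 wrist;  python3 - <<'E'
import cv2
im=cv2.imread('pics/wrist_16.png');cv2.imwrite('pics/c16.png',cv2.resize(im[120:300,160:400],None,fx=3.33,fy=3.33))
E
```

```text
t 30.62 tcp [ 0.5554 -0.356   0.1283] gap 0.0642 F [ 0.3  0.1 -5.9] q [-0.69  0.52  0.11  1.16  0.   -0.69]
tool axes (cols)
 [[-0.003  0.001  1.   ]
 [ 0.003  1.    -0.001]
 [-1.     0.003 -0.003]]
```

View pics/c16.png

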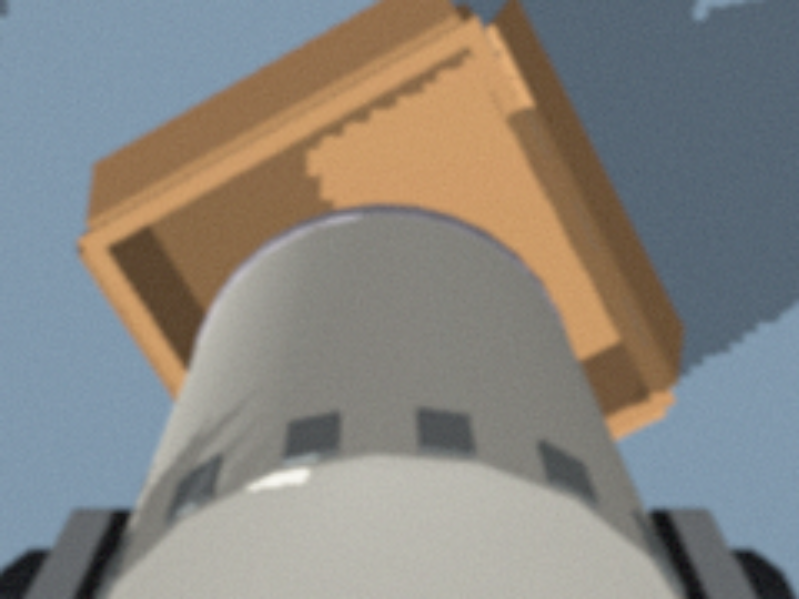

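```bash
python3 - <<'E'
from wr import *
L,T,Rr=[wun(u,.038) for u in((185.5,192),(304.7,126),(361.8,240))];print('carton',(L+Rr)/2,np.linalg.norm(L-Rr)/2**.5,np.linalg.norm(L-T),np.linalg.norm(Rr-T))
z=.129-.0574
e=wun((276,181.6),z);print('filter centre x',e[0]+.033,'y',(wun((219.2,219),z)[1]+wun((332.7,219),z)[1])/2)
E
```

```text
t 30.67 tcp [ 0.5559 -0.3564  0.1296] gap 0.0649 F [-0.2  0.5 -4.4] q [-0.69  0.52  0.11  1.16  0.   -0.69]
tool axes (cols)
 [[-0.002  0.001  1.   ]
 [ 0.002  1.    -0.001]
 [-1.     0.002 -0.002]]
carton [ 0.55499253 -0.35651227  0.038     ] 0.08871597606000868 0.08976808967002185 0.08844144241899023
filter centre x 0.5553743274123305 y -0.35622837866879276
```

Centred within 1 mm. Lowering.

>>> drive_tool([
  [[1, 0, 0, 0, 0, 0, 0.5], [2, 0, 0, 0, 0, 0, 0.5], [1.8, 0, 0, 0, 0, 0, 0.5], [1, 0, 0, 0, 0, 0, 0.5], [0.5, 0, 0, 0, 0, 0, 0.5]],
])

```text
clock: 31.08
tcp_pos: [0.5558, -0.356, 0.0659]
orientation: [0.706, 0.001, 0.708, 0.0]
wrist_force: [-0.1, 0.2, -5.4]
finger_gap: 0.0648
```

>>> drive_tool([
  [[0, 0, 0, 0, 0, 0, 0.5], [0, 0, 0, 0, 0, 0, 0.5], [0, 0, 0, 0, 0, 0, 0.5], [0, 0, 0, 0, 0, 0, 0.5], [0, 0, 0, 0, 0, 0, 0.5]],
])

```text
clock: 31.5
tcp_pos: [0.5572, -0.3572, 0.0689]
orientation: [0.708, -0.0, 0.707, -0.001]
wrist_force: [-0.2, 0.1, -5.0]
finger_gap: 0.0649
```

>>> drive_tool([
  [[0.2, 0, 0, 0, 0, 0, 0.5], [0.15, 0, 0, 0, 0, 0, 0.5], [0.1, 0, 0, 0, 0, 0, 0.5], [0, 0, 0, 0, 0, 0, 0.5], [0, 0, 0, 0, 0, 0, 0.5]],
])

```text
clock: 31.92
tcp_pos: [0.5564, -0.3566, 0.063]
orientation: [0.707, 0.0, 0.707, -0.0]
wrist_force: [-0.5, -0.6, -4.4]
finger_gap: 0.065
```

>>> drive_tool([
  [[0.05, 0, 0, 0, 0, 0, 0.5], [0.05, 0, 0, 0, 0, 0, 0.5], [0, 0, 0, 0, 0, 0, 0.5], [0, 0, 0, 0, 0, 0, 0.5], [0, 0, 0, 0, 0, 0, 0.5]],
])

```text
clock: 32.33
tcp_pos: [0.5566, -0.3567, 0.0623]
orientation: [0.707, 0.0, 0.707, -0.0]
wrist_force: [-0.9, 0.6, -5.1]
finger_gap: 0.0647
```

>>> drive_tool([
  [[0.05, 0, 0, 0, 0, 0, 0.5], [0.05, 0, 0, 0, 0, 0, 0.5], [0, 0, 0, 0, 0, 0, 0.5], [0, 0, 0, 0, 0, 0, 0.5], [0, 0, 0, 0, 0, 0, 0.5]],
])

```text
clock: 32.75
tcp_pos: [0.5567, -0.3568, 0.0616]
orientation: [0.707, 0.0, 0.707, -0.0]
wrist_force: [0.1, 0.5, -2.0]
finger_gap: 0.0648
```

```bash
python3 st.py
```

```text
t 32.75 tcp [ 0.5567 -0.3568  0.0616] gap 0.0648 F [ 0.1  0.5 -2. ] q [-0.69  0.57  0.01  1.02  0.   -0.69]
tool axes (cols)
 [[ 0.  0.  1.]
 [-0.  1. -0.]
 [-1. -0.  0.]]
```

Contact is beginning (−5 → −2 N); another half millimetre, then release and back off.

>>> drive_tool([
  [[0.05, 0, 0, 0, 0, 0, 0.5], [0, 0, 0, 0, 0, 0, 0.5], [0, 0, 0, 0, 0, 0, 0.5], [0, 0, 0, 0, 0, 0, 0.5], [0, 0, 0, 0, 0, 0, 0.5]],
])

```text
clock: 33.17
tcp_pos: [0.5568, -0.3568, 0.0615]
orientation: [0.707, -0.0, 0.707, -0.0]
wrist_force: [-2.8, 1.1, 5.4]
finger_gap: 0.0651
```

>>> drive_tool([
  [[0, 0, 0, 0, 0, 0, 0.8], [0, 0, 0, 0, 0, 0, 0.85], [0, 0, 0, 0, 0, 0, 0.93], [0, 0, 0, 0, 0, 0, 1], [0, 0, 0, 0, 0, 0, 1]],
])

```text
clock: 33.58
tcp_pos: [0.5566, -0.3568, 0.0606]
orientation: [0.707, 0.0, 0.707, -0.0]
wrist_force: [-0.1, -0.2, 0.3]
finger_gap: 0.0854
```

```bash
python3 st.py; python3 look.py 17 wrist
```

```text
t 33.58 tcp [ 0.5566 -0.3568  0.0606] gap 0.0854 F [-0.1 -0.2  0.3] q [-0.69  0.57  0.01  1.01  0.   -0.69]
tool axes (cols)
 [[ 0.  0.  1.]
 [ 0.  1. -0.]
 [-1.  0.  0.]]
```

View pics/look_17.png

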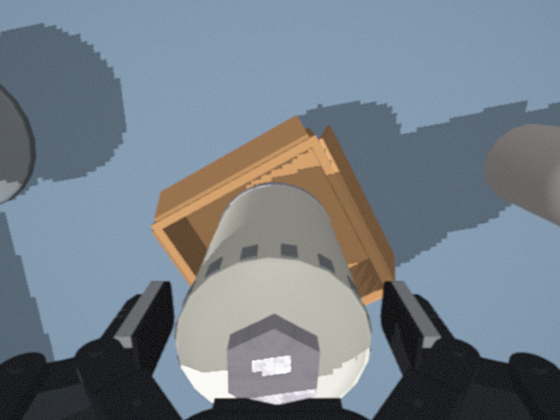

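Both fingers are clear of the filter, which stands inside the carton. Lifting and moving aside for a final look.

>>> drive_tool([
  [[-0.5, 0, 0, 0, 0, 0, 1], [-2, 0, 0, 0, 0, 0, 1], [-3, 0, 0, 0, 0, 0, 1], [-3.5, 0, 0, 0, 0, 0, 1], [-3.5, 0, 0, 0, 0, 0, 1]],
])

```text
clock: 34.05
tcp_pos: [0.5561, -0.3563, 0.1869]
orientation: [0.707, 0.0, 0.707, 0.0]
wrist_force: [0.1, -0.6, 1.1]
finger_gap: 0.0854
```

>>> drive_tool([
  [[-3, 0, 0, 0, 0, 0, 1], [-2, 2, -0.5, 0, 0, 0, 1], [0, 3, -1, 0, 0, 0, 1], [0, 3, -1, 0, 0, 0, 1], [0, 3, -1, 0, 0, 0, 1]],
])

```text
clock: 34.47
tcp_pos: [0.5214, -0.246, 0.2367]
orientation: [0.708, 0.0, 0.707, -0.001]
wrist_force: [-0.2, -0.6, 0.4]
finger_gap: 0.0852
```

>>> drive_tool([
  [[0, 3, -0.5, 0, 0, 0, 1], [0, 3, -0.5, 0, 0, 0, 1], [0, 3, -0.5, 0, 0, 0, 1], [0, 3, -0.5, 0, 0, 0, 1], [0, 3, -0.5, 0, 0, 0, 1]],
])

```text
clock: 34.88
tcp_pos: [0.4963, -0.0954, 0.2364]
orientation: [0.707, 0.0, 0.707, -0.0]
wrist_force: [0.9, 0.9, 0.1]
finger_gap: 0.0855
```

>>> drive_tool([
  [[0, 3, -0.5, 0, 0, 0, 1], [0, 3, -0.5, 0, 0, 0, 1], [0, 3, -0.5, 0, 0, 0, 1], [0, 3, -0.5, 0, 0, 0, 1], [0, 3, -0.5, 0, 0, 0, 1]],
])

```text
clock: 35.3
tcp_pos: [0.4714, 0.0547, 0.2364]
orientation: [0.708, 0.0, 0.707, -0.0]
wrist_force: [0.4, -0.2, -0.1]
finger_gap: 0.0853
```

>>> drive_tool([
  [[0, 3, 0, 0, 0, 0, 1], [0, 3, 0, 0, 0, 0, 1], [0, 3, 0, 0, 0, 0, 1], [0, 2, 0, 0, 0, 0, 1], [0, 0, 0, 0, 0, 0, 1]],
])

```text
clock: 35.72
tcp_pos: [0.4716, 0.1665, 0.2363]
orientation: [0.707, -0.001, 0.707, 0.002]
wrist_force: [-0.1, -0.1, 0.3]
finger_gap: 0.0857
```

```bash
python3 st.py; python3 look.py 18 scene side; python3 - <<'E'
from h import *
s=cv2.imread('pics/scene_18.png')[:,:,::-1];d=cv2.imread('pics/side_18.png')[:,:,::-1]
a=cv2.resize(s[100:310,80:400],None,fx=2.4,fy=2.4,interpolation=cv2.INTER_CUBIC);cv2.imwrite('pics/c18.png',a[:,:,::-1])
a=cv2.resize(d[110:300,180:440],None,fx=2.6,fy=2.6,interpolation=cv2.INTER_CUBIC);cv2.imwrite('pics/c19.png',a[:,:,::-1])
E
```

```text
t 35.72 tcp [0.4716 0.1665 0.2363] gap 0.0857 F [-0.1 -0.1  0.3] q [ 0.18  0.17 -0.13  1.27  0.    0.17]
tool axes (cols)
 [[ 0.001 -0.004  1.   ]
 [ 0.001  1.     0.004]
 [-1.     0.001  0.001]]
```

View pics/c18.png

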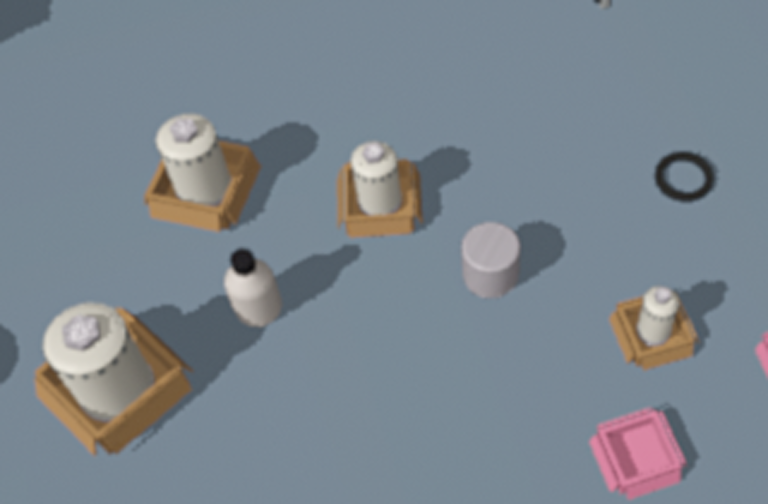

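View pics/c19.png

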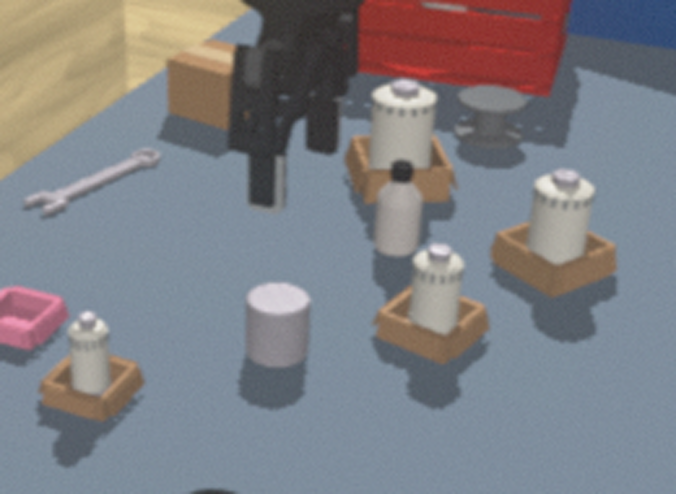

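All four filters stand upright in their cartons. The tin (scene about (284,208)) and the bottle (cap at (181,209)) are at their original pixels, and the gripper is free.

>>> drive_tool([
  [[0, 0, 0, 0, 0, 0, 1], [0, 0, 0, 0, 0, 0, 1], [0, 0, 0, 0, 0, 0, 1], [0, 0, 0, 0, 0, 0, 1], [0, 0, 0, 0, 0, 0, 1]],
])

```text
clock: 36.23
tcp_pos: [0.4719, 0.1626, 0.2359]
orientation: [0.707, 0.001, 0.707, -0.001]
wrist_force: [1.1, 0.5, 0.2]
finger_gap: 0.0854
```

```bash
python3 -c "
from workcell import env
print(env.get_state()['qvel'].round(3)); print(env.hand_in())"
```

```text
[ 0.004  0.     0.001 -0.001  0.    -0.   ]
the job is handed in; nothing more can be done
None
```

All four filters are back in their matching cartons, placed smallest to largest, and the job is handed in. It took about 36 s of the 120 s allowed.

- **Placing:** I lowered each filter in sub-millimetre to 1 mm steps until the wrist force showed it touching the carton floor, then released it. The highest force reading at touchdown was about 6.5 N.
- **Final look:** The last scene and side pictures show all four upright, hexagon up, inside their cartons. The tin and bottle look unmoved, and the gripper was clear of everything.
- **Disagreement between measurements:** The scene and side cameras put the filters up to about 3.5 mm (mostly about 2 mm) off from the wrist camera sideways, and the small carton about 3 mm off. I used the wrist camera for the final alignment, and the 8 mm of play on each side covered the difference.

No check failed.

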